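Size the applicator discs and rack them

ROBOT

A 7-joint arm with a two-finger parallel gripper is mounted at the origin on the work surface. World frame = base frame: x ahead of the robot, y to its left, z up, the work surface at z = 0. Lengths are in m, angles in rad, forces in N, time in s.
With the tool pointing down it reaches from about 0.4 to 0.9 m from the base axis. Payload 5.5 kg.
Tool frame: the origin (TCP) lies at the very end of the fingers, on their centre line; the grasp point (between the pads) lies 19 mm behind it; z points along the fingers, y is the line along which they close (so a half turn about z gives the same grasp; the last joint's range is limited). The gripper opens to 92 mm and grips with 3 to 60 N. Pads are 19 mm wide; open, the fingers measure 130 mm over their backs; the gripper's body (75 mm by 190 mm) begins 47 mm behind the grasp point.
Start: joints at [-0.87, 0.501, -0.427, 1.55, 0.221, 1.138, -0.21], TCP at [0.276, 0.589, 0.227] pointing down, gripper open.
Joint ranges: [-2.88, 2.88], [-0.31, 2.03], [-1.54, 1.56], [0.2, 2.42], [-1.41, 4.55], [0.19, 2.02], [-2.57, 2.57]. Speed limits (rad/s): [2.57, 2.57, 3.14, 3.14, 3.14, 3.14, 3.14].

INTERFACE

Orientations are given as a 3x3 rotation matrix whose columns are the frame's x, y, z axes.
In Python, from cell import ctrl gives the robot as it stands.
- The arm moves only by the tool drive_tool, never from a script. Its argument "targets" is a list of rows, each an object of numbers: "x", "y", "z": the shift along the world's x, y, z in m; "rx", "ry", "rz": the turn, a rotation vector about the world's x, y, z in rad; "fingers": the gripper command: -1 is shut, 1 is fully open, values between are in proportion. In form: [{"x": .., "y": .., "z": .., "rx": .., "ry": .., "rz": .., "fingers": ..}, ...]. A call has 1 to 12 rows; each row shifts and turns the commanded pose from where the row before left it; what a row does not reach is not made up. A row lasts 1/12 s, in which the tool goes at most 41.7 mm and 7.16 degrees, less where a joint would pass 70% of its speed; a pose out of reach is approached as far as the arm can. A call with a gripper value outside its range is refused whole. The fingers move at their own pace and stop on an object; "newtons" is the grip in N (left out, the last holds). Time passes only in rows, so rows that do not move let the fingers close. It gives the time, the measured TCP pose, the force, the opening and the grip force at its end, in the units of the state.
- ctrl.get_obs(): the state, without advancing time (a new reading comes with each control period).
- ctrl.read_camera(name): name is "scene" or "top"; returns a dict with "img" (384x512x3 uint8, red, green, blue), "mtx" (3x3 intrinsics, pixels), "R" (3x3) and "t" (3): a world point X has camera coordinates R X + t. Camera axes: x right, y down, z forward; pixel columns grow to the right and rows downward; lengths in m; the calibration is good to about 2 mm. A picture is of the moment at which its call begins. There is no depth.
- ctrl.hand_in(): hands the job in; it is judged then, once.
The state is a dict: "t": time; "joint_pos": joint angles; "qd": joint speeds; "effort": joint torques, N m; "ee_pos": TCP position; "tcp_rot": TCP orientation; "force": force on the tool from outside, world axes, zero at the start; "wrist_torque": the same for the moment, N m; "width": finger opening in m; "finger_force": force on a finger pad.
Only numpy, scipy, OpenCV 4.12 (cv2) and the standard library are available. Lean on these libraries where they do the work, as an engineer would, in place of code of your own. Each camera call takes 0.05 s, during which the arm holds its last target. There are 200 camera calls.

TASK

Size the sample applicator discs lying on the mat, taking them one at a time from left to right as seen from the robot: try each flat in the gauge, starting at the smallest step and going up one step at a time, until it drops in and sits there when let go; never put it into a step too big for it. Then take it out and stand it on edge in the display rack, in the bay with the same number as that step (bay 1, on the left, for the smallest), its rim on the floor of the slot, leaning on the back wall with the grip facing the robot. Leave the other things on the counter alone.

Things in the scene. Friction and masses are not known exactly. Their poses are not given: they have to be found in the camera images.
- disc_a_mid (a point): Grey round applicator disc, 10 mm thick, with an upright black bar grip in the middle of its upper face, lying grip up. Diameter 58, 66, 74 or 82 mm: not marked, the gauge tells it. Mass 0.05 to 0.2 kg. The point is on the axis, 21 mm above the underside (half-way up); z points from the underside out through the grip. Starts at the first place of the row from the left, unless absent.
- disc_a: The same disc as disc_a_mid, origin at the centre of its underside, same axes. The grip is 26 mm long along the disc's x, 16 mm thick along its y and rises 32 mm above the disc, so its top is 42 mm above the underside.
- disc_b_mid (a point): Grey round applicator disc, 10 mm thick, with an upright black bar grip in the middle of its upper face, lying grip up. Diameter 58, 66, 74 or 82 mm: not marked, the gauge tells it. Mass 0.05 to 0.2 kg. The point is on the axis, 21 mm above the underside (half-way up); z points from the underside out through the grip. Starts at the second place of the row from the left, unless absent.
- disc_b: The same disc as disc_b_mid, origin at the centre of its underside, same axes. The grip is 26 mm long along the disc's x, 16 mm thick along its y and rises 32 mm above the disc, so its top is 42 mm above the underside.
- disc_c_mid (a point): Grey round applicator disc, 10 mm thick, with an upright black bar grip in the middle of its upper face, lying grip up. Diameter 58, 66, 74 or 82 mm: not marked, the gauge tells it. Mass 0.05 to 0.2 kg. The point is on the axis, 21 mm above the underside (half-way up); z points from the underside out through the grip. Starts at the third place of the row from the left, unless absent.
- disc_c: The same disc as disc_c_mid, origin at the centre of its underside, same axes. The grip is 26 mm long along the disc's x, 16 mm thick along its y and rises 32 mm above the disc, so its top is 42 mm above the underside.
- disc_d_mid (a point): Grey round applicator disc, 10 mm thick, with an upright black bar grip in the middle of its upper face, lying grip up. Diameter 58, 66, 74 or 82 mm: not marked, the gauge tells it. Mass 0.05 to 0.2 kg. The point is on the axis, 21 mm above the underside (half-way up); z points from the underside out through the grip. Starts at the fourth place of the row from the left, unless absent.
- disc_d: The same disc as disc_d_mid, origin at the centre of its underside, same axes. The grip is 26 mm long along the disc's x, 16 mm thick along its y and rises 32 mm above the disc, so its top is 42 mm above the underside.
- well1 (a point): Step 1 of the gauge (smallest, at its left end; 1 black pip beside it): centre of the mouth of a round flat-bottomed well, 62 mm wide and 8 mm deep, so it takes the 58 mm disc with 2 mm to spare all round. z is up, y runs towards the smaller steps.
- bay1 (a point): Bay 1 of the rack (leftmost; 1 pip in front of it), for the disc that fits step 1. The point is in the middle of the bay's floor, at the foot of the back wall. Axes: z up along the back wall, y to the left along the slot, -x squarely out of the back wall (towards the robot, 35 degrees upward). Side walls 30 mm high, 66 mm apart.
- well2 (a point): Step 2 of the gauge (counting from the smallest; 2 black pips beside it): centre of the mouth of a round flat-bottomed well, 70 mm wide and 8 mm deep, so it takes the 66 mm disc with 2 mm to spare all round. z is up, y runs towards the smaller steps.
- bay2 (a point): Bay 2 of the rack (counting from the left; 2 pips in front of it), for the disc that fits step 2. The point is in the middle of the bay's floor, at the foot of the back wall. Axes: z up along the back wall, y to the left along the slot, -x squarely out of the back wall (towards the robot, 35 degrees upward). Side walls 30 mm high, 74 mm apart.
- well3 (a point): Step 3 of the gauge (counting from the smallest; 3 black pips beside it): centre of the mouth of a round flat-bottomed well, 78 mm wide and 8 mm deep, so it takes the 74 mm disc with 2 mm to spare all round. z is up, y runs towards the smaller steps.
- bay3 (a point): Bay 3 of the rack (counting from the left; 3 pips in front of it), for the disc that fits step 3. The point is in the middle of the bay's floor, at the foot of the back wall. Axes: z up along the back wall, y to the left along the slot, -x squarely out of the back wall (towards the robot, 35 degrees upward). Side walls 30 mm high, 82 mm apart.
- well4 (a point): Step 4 of the gauge (largest, at its right end; 4 black pips beside it): centre of the mouth of a round flat-bottomed well, 86 mm wide and 8 mm deep, so it takes the 82 mm disc with 2 mm to spare all round. z is up, y runs towards the smaller steps.
- bay4 (a point): Bay 4 of the rack (rightmost; 4 pips in front of it), for the disc that fits step 4. The point is in the middle of the bay's floor, at the foot of the back wall. Axes: z up along the back wall, y to the left along the slot, -x squarely out of the back wall (towards the robot, 35 degrees upward). Side walls 30 mm high, 90 mm apart.
- gauge: Sizing gauge, fixed: aluminium block 118 x 331 x 16 mm with a row of four round wells of growing width along y, smallest at +y (left). Origin at the centre of its underside; its top is 16 mm up. It may be on the left or the right of the counter.
- deck: The leaning slot of the fixed display rack (grey foot, white slot, clear back wall), parted into four bays along y; it leans back 35 degrees from vertical, away from the robot. Axes as at the bays; origin in the middle of the slot floor, 22 mm above the counter. Slot 14 mm wide from back wall to front lip; lip 6 mm thick, 12, 16, 20 and 24 mm high at bays 1 to 4; back wall 60 mm high. A disc stands in it on its rim, underside against the back wall, grip towards the robot.
- mat: Thin grey mat 150 x 370 mm (flush with the counter, nothing to feel) on which the discs lie grip up in a row along its y, four places, the first at +y (left), about 92 mm apart; a place may be empty. Origin at its centre.
- handset: Bystander: white hand-held stimulator 130 x 60 x 26 mm, lying; origin under its centre.
- pocket_unit: Bystander: black pocket unit 100 x 65 x 22 mm, lying; origin under its centre.
- pen: Bystander: black pen 140 mm long, 9 mm thick, lying near the robot; origin under its centre, x along it.
Mind the look-alikes: they are no part of the job. Leave any orange or purple look-alike of the disc_c alone.

How it is judged:
On the way, in this order (a step that is already met when the one before it is completed fails the run):
1. the disc from the first place is tried on the smallest step: laid flat and centred on it, touching, and does not enter (horizontal distance between disc_a_mid and well1 below 0.008 m and z of disc_a_mid in the frame of well1 between 0.018 and 0.024 m and angle between disc_a_mid's own z axis and vertical below 0.14 rad and contact force between disc_a and gauge above 0.3 N), for 0.1 s.
2. the disc from the first place is tried on the second step: laid flat and centred on it, touching, and does not enter (horizontal distance between disc_a_mid and well2 below 0.008 m and z of disc_a_mid in the frame of well2 between 0.018 and 0.024 m and angle between disc_a_mid's own z axis and vertical below 0.14 rad and contact force between disc_a and gauge above 0.3 N), for 0.1 s.
3. the disc from the first place is tried on the third step: laid flat and centred on it, touching, and does not enter (horizontal distance between disc_a_mid and well3 below 0.008 m and z of disc_a_mid in the frame of well3 between 0.018 and 0.024 m and angle between disc_a_mid's own z axis and vertical below 0.14 rad and contact force between disc_a and gauge above 0.3 N), for 0.1 s.
4. the disc from the first place drops into the first step that takes it, and is let go there (horizontal distance between disc_a_mid and well4 below 0.005 m and z of disc_a_mid in the frame of well4 below 0.0155 m and angle between disc_a_mid's own z axis and vertical below 0.14 rad and contact force between the fingers and disc_a below 0.1 N), for 0.2 s.
5. the disc from the second place is tried on the smallest step: laid flat and centred on it, touching, and does not enter (horizontal distance between disc_b_mid and well1 below 0.008 m and z of disc_b_mid in the frame of well1 between 0.018 and 0.024 m and angle between disc_b_mid's own z axis and vertical below 0.14 rad and contact force between disc_b and gauge above 0.3 N), for 0.1 s.
6. the disc from the second place drops into the first step that takes it, and is let go there (horizontal distance between disc_b_mid and well2 below 0.005 m and z of disc_b_mid in the frame of well2 below 0.0155 m and angle between disc_b_mid's own z axis and vertical below 0.14 rad and contact force between the fingers and disc_b below 0.1 N), for 0.2 s.
7. the disc from the third place drops into the first step that takes it, and is let go there (horizontal distance between disc_c_mid and well1 below 0.005 m and z of disc_c_mid in the frame of well1 below 0.0155 m and angle between disc_c_mid's own z axis and vertical below 0.14 rad and contact force between the fingers and disc_c below 0.1 N), for 0.2 s.
8. the disc from the fourth place is tried on the smallest step: laid flat and centred on it, touching, and does not enter (horizontal distance between disc_d_mid and well1 below 0.008 m and z of disc_d_mid in the frame of well1 between 0.018 and 0.024 m and angle between disc_d_mid's own z axis and vertical below 0.14 rad and contact force between disc_d and gauge above 0.3 N), for 0.1 s.
9. the disc from the fourth place is tried on the second step: laid flat and centred on it, touching, and does not enter (horizontal distance between disc_d_mid and well2 below 0.008 m and z of disc_d_mid in the frame of well2 between 0.018 and 0.024 m and angle between disc_d_mid's own z axis and vertical below 0.14 rad and contact force between disc_d and gauge above 0.3 N), for 0.1 s.
10. the disc from the fourth place drops into the first step that takes it, and is let go there (horizontal distance between disc_d_mid and well3 below 0.005 m and z of disc_d_mid in the frame of well3 below 0.0155 m and angle between disc_d_mid's own z axis and vertical below 0.14 rad and contact force between the fingers and disc_d below 0.1 N), for 0.2 s.
At the end, for the whole second after the job is handed in: Every disc present stands at rest on edge in the bay of its own size: rim on the slot floor (centre height within about 5 mm), within 14 mm of the bay's middle, underside at the back wall (within about 10 mm) and leaning with it to 0.22 rad, grip towards the robot (x of disc_a_mid in the frame of bay4 between -0.031 and -0.015 m and y of disc_a_mid in the frame of bay4 between -0.014 and 0.014 m and z of disc_a_mid in the frame of bay4 between 0.036 and 0.047 m and angle between the z axis of disc_a_mid and the x axis of bay4, either way round below 0.22 rad and linear speed of each of disc_a, disc_b, disc_c, disc_d below 0.02 m/s and x of disc_b_mid in the frame of bay2 between -0.031 and -0.015 m and y of disc_b_mid in the frame of bay2 between -0.014 and 0.014 m and z of disc_b_mid in the frame of bay2 between 0.028 and 0.039 m and angle between the z axis of disc_b_mid and the x axis of bay2, either way round below 0.22 rad and x of disc_c_mid in the frame of bay1 between -0.031 and -0.015 m and y of disc_c_mid in the frame of bay1 between -0.014 and 0.014 m and z of disc_c_mid in the frame of bay1 between 0.024 and 0.035 m and angle between the z axis of disc_c_mid and the x axis of bay1, either way round below 0.22 rad and x of disc_d_mid in the frame of bay3 between -0.031 and -0.015 m and y of disc_d_mid in the frame of bay3 between -0.014 and 0.014 m and z of disc_d_mid in the frame of bay3 between 0.032 and 0.043 m and angle between the z axis of disc_d_mid and the x axis of bay3, either way round below 0.22 rad); the robot touches nothing.
It fails at once if a disc is lowered into a step that is too big for it ((horizontal distance between disc_b_mid and well3 below 0.025 m and z of disc_b_mid in the frame of well3 below 0.0165 m and angle between disc_b_mid's own z axis and vertical below 0.2 rad) or (horizontal distance between disc_b_mid and well4 below 0.025 m and z of disc_b_mid in the frame of well4 below 0.0165 m and angle between disc_b_mid's own z axis and vertical below 0.2 rad) or (horizontal distance between disc_c_mid and well2 below 0.025 m and z of disc_c_mid in the frame of well2 below 0.0165 m and angle between disc_c_mid's own z axis and vertical below 0.2 rad) or (horizontal distance between disc_c_mid and well3 below 0.025 m and z of disc_c_mid in the frame of well3 below 0.0165 m and angle between disc_c_mid's own z axis and vertical below 0.2 rad) or (horizontal distance between disc_c_mid and well4 below 0.025 m and z of disc_c_mid in the frame of well4 below 0.0165 m and angle between disc_c_mid's own z axis and vertical below 0.2 rad) or (horizontal distance between disc_d_mid and well4 below 0.025 m and z of disc_d_mid in the frame of well4 below 0.0165 m and angle between disc_d_mid's own z axis and vertical below 0.2 rad)).
It fails at once if another thing on the counter is disturbed (moved more than 30 mm) (distance of any of handset, pocket_unit, pen from where it was at the start of the episode above 0.03 m).
Of disc_a, disc_b, disc_c, disc_d only 3 to 4 are there at a start; the rules pass over those that are not, and their reading is None.
At some moment in a run one of disc_a, disc_b, disc_c, disc_d may be knocked a few centimetres aside while the robot is not near it.
It also fails if it takes over 210 s, if anything falls off the work surface, if the arm or the gripper's body presses on something with over 40 N, if the wrist force passes 120 N, or if a joint passes its speed limit or range.

## Working session

There is one attempt and no reset: what is moved stays moved. The work goes in short steps, Python scripts to look and compute and a tool call to move; the robot and the scene stay as the last step left them, time stands still between calls to the robot, and variables do not carry over. Pictures are saved under pics/ and viewed, at most 14 in all, crops included, and the job is handed in when it is done.

Besides the shell and the picture viewer there is one more tool, called after ">>>" as name(argument=value, ...) on one line, values as JSON. drive_tool: Moves the arm, as the interface text tells. Its arguments: {"type":"object","properties":{"targets":{"type":"array","items":{"type":"object","properties":{"x":{"type":"number"},"y":{"type":"number"},"z":{"type":"number"},"rx":{"type":"number"},"ry":{"type":"number"},"rz":{"type":"number"},"fingers":{"type":"number"}}}},"newtons":{"type":"number"}},"required":["targets"]}

```bash
mkdir -p pics; ls; cat > h.py <<'E'
import numpy as np, cv2
from cell import ctrl
def cam(n):
    return ctrl.read_camera(n)
def ray(c,uv,z):
    uv=np.atleast_2d(np.array(uv,float)); 
    d=(np.linalg.inv(c["mtx"])@np.c_[uv,np.ones(len(uv))].T).T@c["R"]
    o=-np.array(c["R"]).T@np.array(c["t"])
    return o+d*((z-o[2])/d[:,2])[:,None]
def proj(c,X):
    X=np.atleast_2d(X); p=(c["mtx"]@(c["R"]@X.T+np.array(c["t"])[:,None])).T
    return p[:,:2]/p[:,2:]
def save(n,img): cv2.imwrite("pics/"+n,cv2.cvtColor(img,cv2.COLOR_RGB2BGR))
E
python3 - <<'E'
from h import *
import pickle
o=ctrl.get_obs();print({k:np.round(v,3).tolist() for k,v in o.items()})
for n in("top","scene"):
    c=cam(n);save(n+"0.png",cv2.resize(c["img"],(768,576)) );pickle.dump(c,open(n+"0.pkl","wb"));print(n,-c["R"].T@c["t"],c["mtx"].round(1).tolist(),c["R"].round(3).tolist())
E
```

```text
pics
{'t': 0.0, 'joint_pos': [-0.87, 0.502, -0.427, 1.551, 0.221, 1.138, -0.21], 'qd': [-0.003, -0.001, -0.001, -0.0, 0.002, 0.0, -0.002], 'effort': [0.0, -56.659, -5.816, -27.911, -0.069, 0.031, 0.0], 'ee_pos': [0.275, 0.588, 0.226], 'tcp_rot': [[-0.906, 0.424, -0.001], [0.424, 0.906, -0.002], [0.0, -0.002, -1.0]], 'force': [-0.179, 0.3, 0.056], 'wrist_torque': [0.023, 0.019, -0.027], 'finger_force': 0.0, 'width': 0.092}
top [0.37945711 0.00241428 0.96122739] [[386.4, 0.0, 254.4], [0.0, 386.4, 185.8], [0.0, 0.0, 1.0]] [[0.001, -1.0, 0.03], [-0.994, -0.004, -0.106], [0.106, -0.03, -0.994]]
scene [1.42862925 0.62631966 0.91913543] [[474.0, 0.0, 259.2], [0.0, 474.0, 193.4], [0.0, 0.0, 1.0]] [[-0.53, 0.848, -0.016], [0.525, 0.313, -0.791], [-0.666, -0.428, -0.611]]
```

View pics/top0.png

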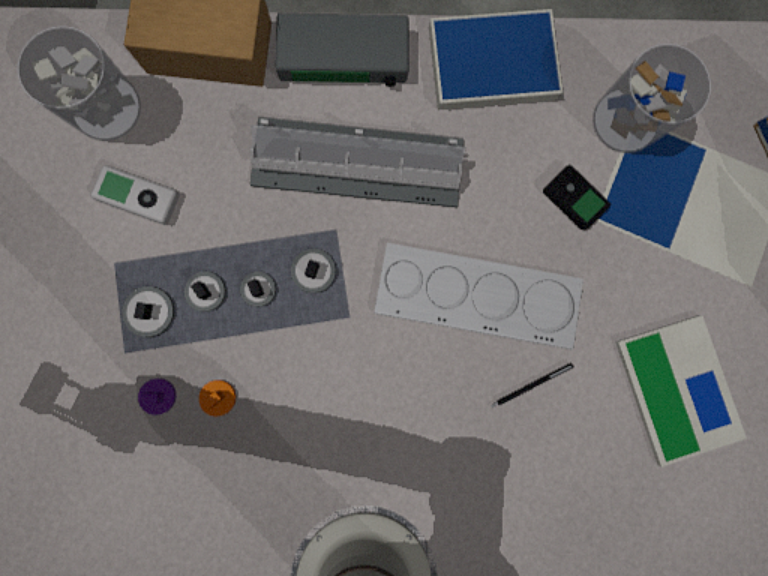

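View pics/scene0.png

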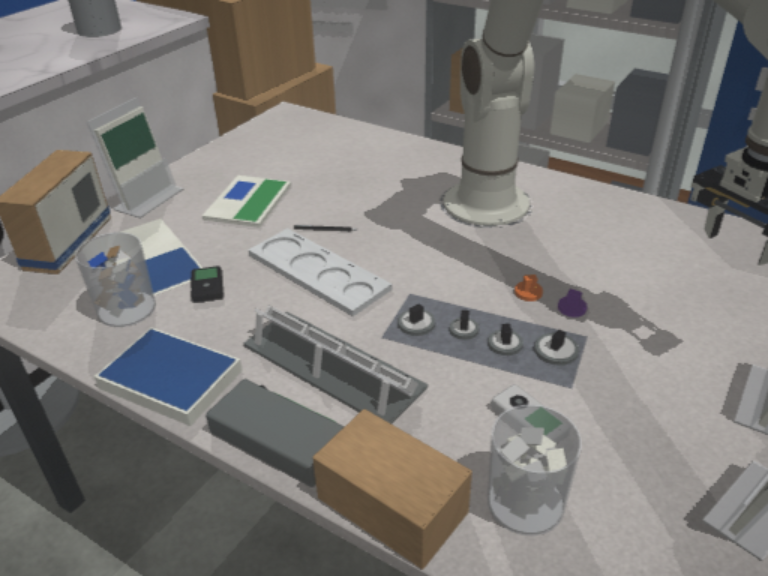

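The top view shows four discs on the mat, at full-size (149,311), (205,291), (259,289) and (315,271). The gauge wells are at (404,279), (447,288), (495,296) and (549,306), and the rack is around (358,162). The scene view confirms this layout.

```bash
python3 - <<'E'
from h import *
import pickle
c=pickle.load(open("top0.pkl","rb"));s=pickle.load(open("scene0.pkl","rb"))
save("t_rack.png",cv2.resize(c["img"][70:145,160:315],None,fx=5,fy=5,interpolation=cv2.INTER_CUBIC))
save("s_rack.png",cv2.resize(s["img"][195:285,155:290],None,fx=5.8,fy=5.8,interpolation=cv2.INTER_CUBIC))
# gauge
hsv=cv2.cvtColor(c["img"],cv2.COLOR_RGB2HSV);g=cv2.cvtColor(c["img"],cv2.COLOR_RGB2GRAY)
for y,x in((190,262),(205,250),(235,300),(190,370),(200,120),(207,100),(175,210)):print(y,x,c["img"][y,x],hsv[y,x])
cl=cv2.createCLAHE(3,(8,8)).apply(g)
save("t_gauge.png",cv2.resize(cl[155:240,70:395],None,fx=2.4,fy=2.4,interpolation=cv2.INTER_CUBIC)[...,None].repeat(3,2))
E
```

```text
190 262 [151 152 153] [105   3 153]
205 250 [154 155 156] [105   3 156]
235 300 [137 132 131] [  5  11 137]
190 370 [142 141 144] [130   5 144]
200 120 [85 84 92] [124  22  92]
207 100 [14 16 15] [75 32 16]
175 210 [ 8 11 16] [109 128  16]
```

View pics/t_rack.png

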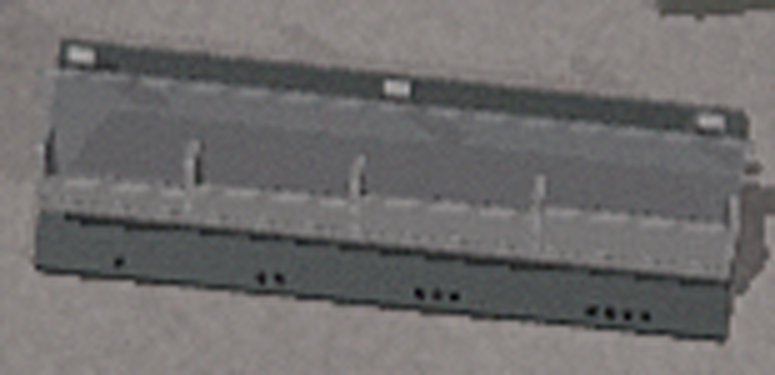

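View pics/s_rack.png

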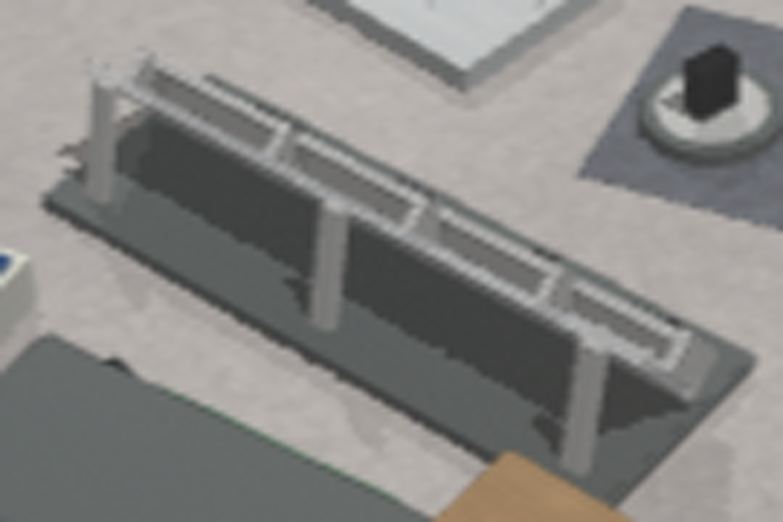

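View pics/t_gauge.png

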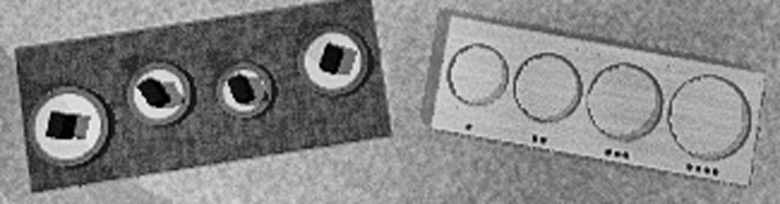

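Rack crop, top view: the dividers are near crop x 192, 357 and 539, the end walls near x 48 and 733, and the pips run along the foot. The gauge crop shows the four well rims clearly, with the pips on the robot side. Next I measure.

```bash
cat >> h.py <<'E'
def discs(c,zt=.010,box=(70,240,150,250)):
    x0,x1,y0,y1=box; im=c["img"]; g=cv2.cvtColor(im,cv2.COLOR_RGB2GRAY); out=[]
    K=4; G=cv2.resize(g[y0:y1,x0:x1],None,fx=K,fy=K,interpolation=cv2.INTER_CUBIC)
    up=lambda p:(np.array(p,float)+.5)/K-.5+[x0,y0]
    B=(G<45).astype(np.uint8)
    for q in cv2.findContours(B,cv2.RETR_EXTERNAL,cv2.CHAIN_APPROX_NONE)[0]:
        if not 50*K*K<cv2.contourArea(q)<320*K*K: continue
        m=cv2.moments(q); b=up([m["m10"]/m["m00"],m["m01"]/m["m00"]])
        P=ray(c,up(q[:,0]),zt+.016)[:,:2]
        pm=np.zeros_like(B);cv2.drawContours(pm,[q],-1,1,-1);v,u=np.nonzero(pm)
        P=ray(c,up(np.c_[u,v]),zt+.016)[:,:2]
        C=np.cov(P.T); o=-(c["R"].T@c["t"]); mid=P.mean(0); s=(mid-o[:2])*.032/(o[2]-zt-.016)
        w,V=np.linalg.eigh(C-np.outer(s,s)/12); a=np.degrees(np.arctan2(V[1,1],V[0,1]))%180
        out.append((mid,a,np.sqrt(12*w)*1e3,b))
    return sorted(out,key=lambda r:-r[0][1])
E
python3 - <<'E'
from h import *
import pickle
c=pickle.load(open("top0.pkl","rb"));s=pickle.load(open("scene0.pkl","rb"))
g=cv2.cvtColor(c["img"],cv2.COLOR_RGB2GRAY)
for r in discs(c):
    b=r[3]; x,y=int(b[0]),int(b[1]); K=4
    G=cv2.resize(g[y-30:y+30,x-30:x+30],None,fx=K,fy=K,interpolation=cv2.INTER_CUBIC)
    M=(G>125).astype(np.uint8); n,l,st,ct=cv2.connectedComponentsWithStats(M)
    # component closest to centre
    k=min((i for i in range(1,n) if st[i,4]>300),key=lambda i:np.hypot(*(ct[i]-[120,120])))
    q=cv2.convexHull(np.argwhere(l==k)[:,::-1].astype(np.int32)); 
    P=ray(c,(q[:,0]+.5)/K-.5+[x-30,y-30],.010)[:,:2].astype(np.float32)
    (cx,cy),R=cv2.minEnclosingCircle(P*1000)
    print("disc grip",r[0].round(4),"yaw",r[1].round(1),r[2].round(1),"white face ctr",round(cx,1),round(cy,1),"dia",round(2*R,1))
# gauge block outline: bright mask
hsv=cv2.cvtColor(c["img"],cv2.COLOR_RGB2HSV)
K=4;x0,y0=230,150
sub=c["img"][150:245,230:400]
G=cv2.resize(sub,None,fx=K,fy=K,interpolation=cv2.INTER_CUBIC).astype(int)
sat=G.max(2)-G[...,0]; M=((G[...,0]-G[...,2]<=1)&(G[...,1]>115)).astype(np.uint8)
M=cv2.morphologyEx(cv2.medianBlur(M,9),cv2.MORPH_CLOSE,np.ones((25,25),np.uint8))
q=max(cv2.findContours(M,cv2.RETR_EXTERNAL,cv2.CHAIN_APPROX_NONE)[0],key=cv2.contourArea)
P=ray(c,(q[:,0]+.5)/K-.5+[x0,y0],.016)[:,:2].astype(np.float32)
print("gauge",cv2.minAreaRect(P*1000))
# wells: dark ring
gg=cv2.resize(g[150:245,230:400],None,fx=K,fy=K,interpolation=cv2.INTER_CUBIC)
bh=cv2.morphologyEx(gg,cv2.MORPH_BLACKHAT,np.ones((17,17),np.uint8))
W=(bh>10).astype(np.uint8)
for (u,v),D in zip(((404,279),(447,288),(495,296),(549,306)),(62,70,78,86)):
    uv=np.array([u,v])/1.5; C=ray(c,uv,.016)[0,:2]
    pts=np.argwhere(W)[:,::-1]; X=ray(c,(pts+.5)/K-.5+[x0,y0],.016)[:,:2]
    for it in range(8):
        d=np.hypot(*(X-C).T); S=X[abs(d-D/2000)<(.006 if it<4 else .003)]
        A=np.c_[2*S,np.ones(len(S))]; sol=np.linalg.lstsq(A,(S**2).sum(1),rcond=None)[0]; C=sol[:2]
    print("well",C.round(4),"dia",2e3*np.sqrt(sol[2]+C@C).round(4),len(S))
E
```

```text
disc grip [0.4264 0.3547] yaw 155.7 [22.  23.5] white face ctr 426.9 354.7 dia 66.6
disc grip [0.4596 0.2641] yaw 41.7 [17.3 28.1] white face ctr 456.5 266.2 dia 49.8
disc grip [0.4635 0.1777] yaw 27.8 [16.9 26.2] white face ctr 459.5 182.1 dia 39.9
disc grip [0.4948 0.0877] yaw 163.3 [17.1 25.3] white face ctr 494.9 87.5 dia 58.4
gauge ((453.6773376464844, -186.30328369140625), (332.1470947265625, 119.56475067138672), 79.81989288330078)
well [ 0.4806 -0.0611] dia 61.199999999999996 2292
well [ 0.4676 -0.133 ] dia 69.0 2588
well [ 0.4533 -0.2125] dia 77.0 2598
well [ 0.4376 -0.2999] dia 85.0 2959
```

```bash
python3 - <<'E'
from h import *
import pickle
c=pickle.load(open("top0.pkl","rb"));s=pickle.load(open("scene0.pkl","rb"))
f=lambda i,u,v,r:cv2.resize(np.clip(i[v-r:v+r,u-r:u+r].astype(int)*1.6,0,255).astype(np.uint8),(390,390),interpolation=cv2.INTER_CUBIC)
print(proj(s,[[.4264,.3547,.02],[.46,.2645,.02]]))
u,v=proj(s,[.4264,.3547,.02])[0].astype(int)
save("a.png",np.hstack([f(c["img"],99,206,22),f(s["img"],u,v,26)]))
E
```

```text
[[371.21160537 229.14717967]
 [336.74142522 224.99519627]]
```

View pics/a.png

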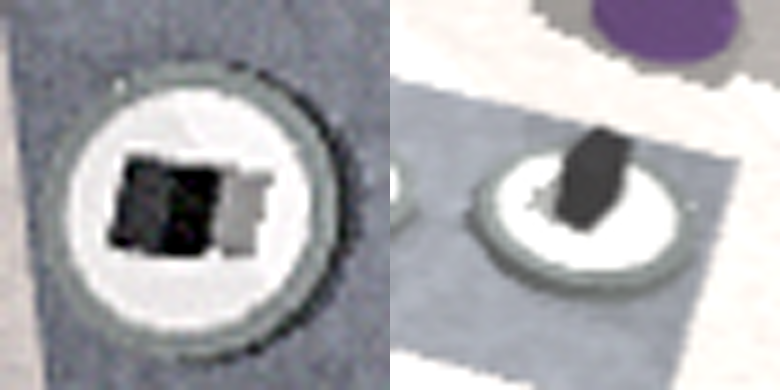

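The crop shows disc a's bar top as the left dark quad, long axis nearly along world x (yaw about 171°). I'll turn the fingers to 81°.

>>> drive_tool(targets=[{"x":0.019,"y":-0.0291,"z":-0.012,"rz":0.035,"fingers":0.2},{"x":0.019,"y":-0.0291,"z":-0.012,"rz":0.035,"fingers":0.2},{"x":0.019,"y":-0.0291,"z":-0.012,"rz":0.035,"fingers":0.2},{"x":0.019,"y":-0.0291,"z":-0.012,"rz":0.035,"fingers":0.2},{"x":0.019,"y":-0.0291,"z":-0.012,"rz":0.035,"fingers":0.2},{"x":0.019,"y":-0.0291,"z":-0.012,"rz":0.035,"fingers":0.2},{"x":0.019,"y":-0.0291,"z":-0.012,"rz":0.035,"fingers":0.2},{"x":0.019,"y":-0.0291,"z":-0.012,"rz":0.035,"fingers":0.2},{"fingers":0.2},{"fingers":0.2}], newtons=15)

```text
$.targets[0]: bad value
```

>>> drive_tool(targets=[{"x":0.019,"y":-0.0291,"z":-0.012,"rx":0,"ry":0,"rz":0.035,"fingers":0.2}], newtons=15)

```text
t: 0.18
ee_pos: [0.2882, 0.5663, 0.2167]
tcp_rot: [[-0.924, 0.383, -0.003], [0.383, 0.924, 0.008], [0.006, 0.006, -1.0]]
force: [-0.7, 1.3, 1.2]
width: 0.0884
finger_force: 0.0
```

>>> drive_tool(targets=[{"x":0.019,"y":-0.0291,"z":-0.012,"rx":0,"ry":0,"rz":0.035,"fingers":0.2},{"x":0.019,"y":-0.0291,"z":-0.012,"rx":0,"ry":0,"rz":0.035,"fingers":0.2},{"x":0.019,"y":-0.0291,"z":-0.012,"rx":0,"ry":0,"rz":0.035,"fingers":0.2},{"x":0.019,"y":-0.0291,"z":-0.012,"rx":0,"ry":0,"rz":0.035,"fingers":0.2},{"x":0.019,"y":-0.0291,"z":-0.012,"rx":0,"ry":0,"rz":0.035,"fingers":0.2},{"x":0.019,"y":-0.0291,"z":-0.012,"rx":0,"ry":0,"rz":0.035,"fingers":0.2},{"x":0.019,"y":-0.0291,"z":-0.012,"rx":0,"ry":0,"rz":0.035,"fingers":0.2},{"x":0,"y":0,"z":-0.03,"rx":0,"ry":0,"rz":0,"fingers":0.2},{"x":0,"y":0,"z":0,"rx":0,"ry":0,"rz":0,"fingers":0.2},{"x":0,"y":0,"z":0,"rx":0,"ry":0,"rz":0,"fingers":0.2},{"x":0,"y":0,"z":0,"rx":0,"ry":0,"rz":0,"fingers":0.2}])

```text
t: 1.1
ee_pos: [0.4268, 0.3575, 0.1015]
tcp_rot: [[-0.988, 0.155, -0.0], [0.155, 0.988, 0.001], [0.001, 0.001, -1.0]]
force: [0.2, 0.5, 0.5]
width: 0.0551
finger_force: 0.0
```

>>> drive_tool(targets=[{"x":0,"y":-0.0028,"z":-0.03,"rx":0,"ry":0,"rz":0,"fingers":0.2},{"x":0,"y":0,"z":-0.03,"rx":0,"ry":0,"rz":0,"fingers":0.2},{"x":0,"y":0,"z":-0.0275,"rx":0,"ry":0,"rz":0,"fingers":0.2},{"x":0,"y":0,"z":0,"rx":0,"ry":0,"rz":0,"fingers":0.2},{"x":0,"y":0,"z":0,"rx":0,"ry":0,"rz":0,"fingers":-1},{"x":0,"y":0,"z":0,"rx":0,"ry":0,"rz":0,"fingers":-1},{"x":0,"y":0,"z":0,"rx":0,"ry":0,"rz":0,"fingers":-1},{"x":0,"y":0,"z":0,"rx":0,"ry":0,"rz":0,"fingers":-1},{"x":0,"y":0,"z":0,"rx":0,"ry":0,"rz":0,"fingers":-1},{"x":0,"y":0,"z":0,"rx":0,"ry":0,"rz":0,"fingers":-1}], newtons=15)

```text
t: 1.93
ee_pos: [0.4278, 0.3533, 0.014]
tcp_rot: [[-0.988, 0.157, 0.001], [0.157, 0.988, 0.001], [-0.001, 0.001, -1.0]]
force: [0.0, -0.2, 0.2]
width: 0.0198
finger_force: 0.0
```

>>> drive_tool(targets=[{"x":0,"y":0,"z":0,"rx":0,"ry":0,"rz":0,"fingers":-1},{"x":0,"y":0,"z":0,"rx":0,"ry":0,"rz":0,"fingers":-1},{"x":0,"y":0,"z":0,"rx":0,"ry":0,"rz":0,"fingers":-1},{"x":0,"y":0,"z":0.02,"rx":0,"ry":0,"rz":0,"fingers":-1},{"x":0,"y":0,"z":0.035,"rx":0,"ry":0,"rz":0,"fingers":-1},{"x":0,"y":0,"z":0.035,"rx":0,"ry":0,"rz":0,"fingers":-1},{"x":0.005,"y":-0.035,"z":0,"rx":0,"ry":0,"rz":0,"fingers":-1},{"x":0.005,"y":-0.035,"z":0,"rx":0,"ry":0,"rz":0,"fingers":-1},{"x":0.005,"y":-0.035,"z":0,"rx":0,"ry":0,"rz":0,"fingers":-1},{"x":0.005,"y":-0.035,"z":0,"rx":0,"ry":0,"rz":0,"fingers":-1}])

```text
t: 2.77
ee_pos: [0.4472, 0.2115, 0.1032]
tcp_rot: [[-0.988, 0.156, -0.0], [0.156, 0.988, -0.0], [0.0, -0.0, -1.0]]
force: [0.5, -0.8, -2.0]
width: 0.0159
finger_force: 15.0
```

>>> drive_tool(targets=[{"x":0.005,"y":-0.035,"z":0,"rx":0,"ry":0,"rz":0,"fingers":-1},{"x":0.005,"y":-0.035,"z":0,"rx":0,"ry":0,"rz":0,"fingers":-1},{"x":0.005,"y":-0.035,"z":0,"rx":0,"ry":0,"rz":0,"fingers":-1},{"x":0.005,"y":-0.035,"z":0,"rx":0,"ry":0,"rz":0,"fingers":-1},{"x":0.005,"y":-0.035,"z":0,"rx":0,"ry":0,"rz":0,"fingers":-1},{"x":0.005,"y":-0.035,"z":0,"rx":0,"ry":0,"rz":0,"fingers":-1},{"x":0.003,"y":-0.035,"z":0,"rx":0,"ry":0,"rz":0,"fingers":-1},{"x":0,"y":-0.03,"z":0,"rx":0,"ry":0,"rz":0,"fingers":-1},{"x":0,"y":0,"z":0,"rx":0,"ry":0,"rz":0,"fingers":-1},{"x":0,"y":0,"z":0,"rx":0,"ry":0,"rz":0,"fingers":-1}])

```text
t: 3.6
ee_pos: [0.4799, -0.0642, 0.1028]
tcp_rot: [[-0.987, 0.162, -0.001], [0.162, 0.987, -0.0], [0.001, -0.001, -1.0]]
force: [0.2, 0.1, -2.1]
width: 0.0159
finger_force: 15.0
```

>>> drive_tool(targets=[{"x":0.0007,"y":0.003,"z":-0.03,"rx":0,"ry":0,"rz":0,"fingers":-1},{"x":0,"y":0,"z":-0.03,"rx":0,"ry":0,"rz":0,"fingers":-1},{"x":0,"y":0,"z":-0.009,"rx":0,"ry":0,"rz":0,"fingers":-1},{"x":0,"y":0,"z":-0.003,"rx":0,"ry":0,"rz":0,"fingers":-1},{"x":0,"y":0,"z":-0.002,"rx":0,"ry":0,"rz":0,"fingers":-1},{"x":0,"y":0,"z":0,"rx":0,"ry":0,"rz":0,"fingers":-1},{"x":0,"y":0,"z":0,"rx":0,"ry":0,"rz":0,"fingers":-1},{"x":0,"y":0,"z":0,"rx":0,"ry":0,"rz":0,"fingers":-1}])

```text
t: 4.27
ee_pos: [0.4822, -0.0583, 0.0301]
tcp_rot: [[-0.988, 0.156, 0.002], [0.156, 0.988, 0.0], [-0.002, 0.0, -1.0]]
force: [0.0, 0.2, -0.9]
width: 0.0159
finger_force: 15.0
```

>>> drive_tool(targets=[{"x":0,"y":0,"z":-0.001,"rx":0,"ry":0,"rz":0,"fingers":-1},{"x":0,"y":0,"z":0,"rx":0,"ry":0,"rz":0,"fingers":-1},{"x":0,"y":0,"z":0,"rx":0,"ry":0,"rz":0,"fingers":-1},{"x":0,"y":0,"z":0.025,"rx":0,"ry":0,"rz":0,"fingers":-1},{"x":-0.007,"y":-0.037,"z":0,"rx":0,"ry":0,"rz":0,"fingers":-1},{"x":-0.007,"y":-0.037,"z":0,"rx":0,"ry":0,"rz":0,"fingers":-1},{"x":0,"y":0,"z":0,"rx":0,"ry":0,"rz":0,"fingers":-1},{"x":0,"y":0,"z":0,"rx":0,"ry":0,"rz":0,"fingers":-1},{"x":0,"y":0,"z":0,"rx":0,"ry":0,"rz":0,"fingers":-1}])

```text
t: 5.02
ee_pos: [0.4673, -0.133, 0.0534]
tcp_rot: [[-0.987, 0.158, 0.0], [0.158, 0.987, 0.0], [-0.0, 0.0, -1.0]]
force: [-0.6, 0.9, -1.4]
width: 0.0156
finger_force: 15.0
```

```bash
python3 - <<'E'
from h import *
import pickle
for i in range(3):
    c=cam("scene"); o=ctrl.get_obs();print(o["t"],o["ee_pos"].round(4),o["force"].round(2),o["joint_pos"].round(3))
t=cam("top")
f=lambda i,u,v,r:cv2.resize(i[v-r:v+r,u-r:u+r],(390,390),interpolation=cv2.INTER_CUBIC)
p=o["ee_pos"]
a=proj(c,[p[0],p[1],.04])[0].astype(int);b=proj(t,[p[0],p[1],.04])[0].astype(int);print(a,b)
save("w2.png",np.hstack([f(t["img"],*b,60),f(c["img"],*a,45)]))
E
```

```text
5.0667 [ 0.4674 -0.1321  0.0533] [-0.21 -0.18 -1.67] [ 0.458  0.458 -0.283  2.084  0.211  0.625  1.444]
5.1167 [ 0.4675 -0.1316  0.0532] [ 0.34  0.62 -1.56] [ 0.458  0.459 -0.283  2.084  0.212  0.626  1.445]
5.1667 [ 0.4675 -0.1314  0.0532] [ 0.09 -0.74 -1.31] [ 0.457  0.459 -0.283  2.084  0.212  0.626  1.445]
[221 178] [298 190]
```

View pics/w2.png

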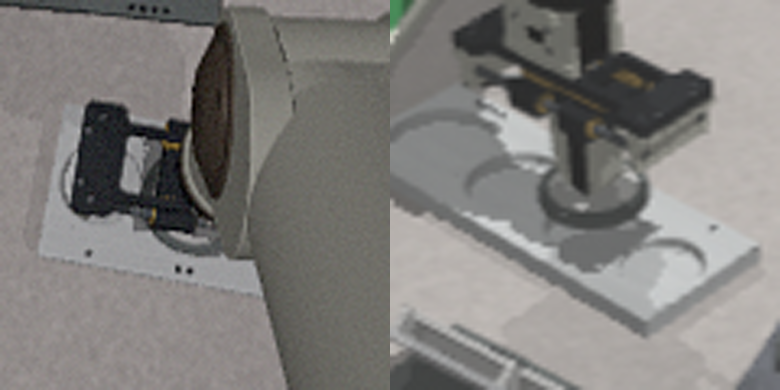

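>>> drive_tool(targets=[{"x":0,"y":-0.001,"z":-0.015,"rx":0,"ry":0,"rz":0,"fingers":-1},{"x":0,"y":0,"z":-0.007,"rx":0,"ry":0,"rz":0,"fingers":-1},{"x":0,"y":0,"z":-0.0035,"rx":0,"ry":0,"rz":0,"fingers":-1},{"x":0,"y":0,"z":0,"rx":0,"ry":0,"rz":0,"fingers":-1},{"x":0,"y":0,"z":0,"rx":0,"ry":0,"rz":0,"fingers":-1},{"x":0,"y":0,"z":0,"rx":0,"ry":0,"rz":0,"fingers":-1},{"x":0,"y":0,"z":0,"rx":0,"ry":0,"rz":0,"fingers":-1}])

```text
t: 5.8
ee_pos: [0.4671, -0.1336, 0.0276]
tcp_rot: [[-0.988, 0.157, -0.0], [0.157, 0.988, 0.0], [0.0, 0.0, -1.0]]
force: [-0.4, 0.3, -1.8]
width: 0.0162
finger_force: 15.0
```

```bash
python3 - <<'E'
from h import *
for i in range(4):
    c=cam("scene"); o=ctrl.get_obs();print(o["t"],o["ee_pos"].round(4),o["force"].round(2),o["wrist_torque"].round(3))
p=o["ee_pos"];a=proj(c,[p[0],p[1],.03])[0].astype(int);r=40
save("w2b.png",cv2.resize(c["img"][a[1]-r:a[1]+r,a[0]-r:a[0]+r],(560,560),interpolation=cv2.INTER_CUBIC))
E
```

```text
5.85 [ 0.4671 -0.1337  0.0277] [-0.17  0.68 -2.12] [ 0.037 -0.006 -0.022]
5.9 [ 0.4671 -0.1338  0.0277] [-0.19 -0.64 -1.25] [ 0.046 -0.014  0.   ]
5.95 [ 0.4672 -0.1338  0.0277] [-0.63 -0.74 -1.82] [-0.006  0.017 -0.027]
6.0 [ 0.4672 -0.1339  0.0277] [ 0.33 -0.43 -1.93] [ 0.068  0.002 -0.009]
```

View pics/w2b.png

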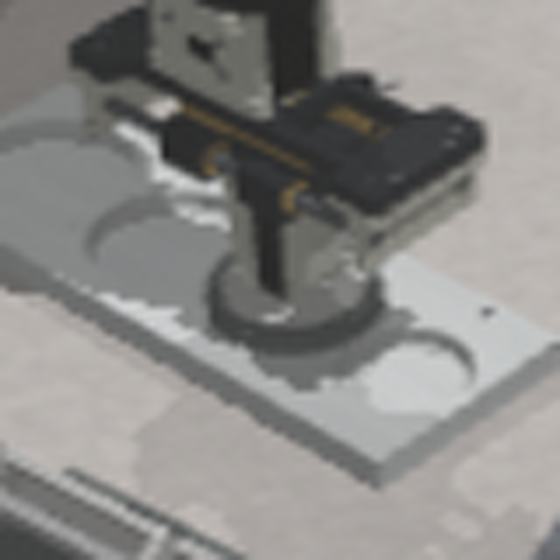

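The disc sits on, or just above, well 2, and the force is ambiguous. I'll press further until contact is clear.

>>> drive_tool(targets=[{"x":0,"y":0,"z":-0.001,"rx":0,"ry":0,"rz":0,"fingers":-1},{"x":0,"y":0,"z":-0.001,"rx":0,"ry":0,"rz":0,"fingers":-1},{"x":0,"y":0,"z":0,"rx":0,"ry":0,"rz":0,"fingers":-1},{"x":0,"y":0,"z":0,"rx":0,"ry":0,"rz":0,"fingers":-1}])

```text
t: 6.33
ee_pos: [0.4675, -0.134, 0.0271]
tcp_rot: [[-0.988, 0.157, 0.0], [0.157, 0.988, -0.001], [-0.001, -0.001, -1.0]]
force: [-3.7, 0.6, 13.5]
width: 0.016
finger_force: 15.0
```

```bash
cat >> h.py <<'E'
def st(n=3):
    F=[]
    for i in range(n):
        cam("scene");o=ctrl.get_obs();F.append(o["force"])
    print(round(o["t"],2),o["ee_pos"].round(4),"F",np.mean(F,0).round(2),"w",round(o["width"],4),o["tcp_rot"].round(3).tolist())
E
python3 -c "
from h import *
st()"
```

```text
6.48 [ 0.4676 -0.134   0.0271] F [-3.7   1.04 13.55] w 0.0162 [[-0.988, 0.157, 0.001], [0.157, 0.988, -0.001], [-0.001, -0.001, -1.0]]
```

Contact is clear at TCP z≈0.0273. The earlier well 1 touch was doubtful, so I repeat well 1 and then well 2.

>>> drive_tool(targets=[{"x":0,"y":0,"z":0.025,"rx":0,"ry":0,"rz":0,"fingers":-1},{"x":0.0066,"y":0.0365,"z":0,"rx":0,"ry":0,"rz":0,"fingers":-1},{"x":0.0066,"y":0.0365,"z":0,"rx":0,"ry":0,"rz":0,"fingers":-1},{"x":0,"y":0,"z":0,"rx":0,"ry":0,"rz":0,"fingers":-1},{"x":0,"y":0,"z":0,"rx":0,"ry":0,"rz":0,"fingers":-1},{"x":0,"y":0,"z":-0.015,"rx":0,"ry":0,"rz":0,"fingers":-1},{"x":0,"y":0,"z":-0.006,"rx":0,"ry":0,"rz":0,"fingers":-1},{"x":0,"y":0,"z":-0.003,"rx":0,"ry":0,"rz":0,"fingers":-1},{"x":0,"y":0,"z":-0.0005,"rx":0,"ry":0,"rz":0,"fingers":-1},{"x":0,"y":0,"z":0,"rx":0,"ry":0,"rz":0,"fingers":-1},{"x":0,"y":0,"z":0,"rx":0,"ry":0,"rz":0,"fingers":-1},{"x":0,"y":0,"z":0,"rx":0,"ry":0,"rz":0,"fingers":-1}])

```text
t: 7.48
ee_pos: [0.4794, -0.0619, 0.0263]
tcp_rot: [[-0.987, 0.158, -0.002], [0.158, 0.987, -0.001], [0.002, -0.001, -1.0]]
force: [-4.5, -1.7, 5.8]
width: 0.0161
finger_force: 21.8
```

```bash
python3 -c "
from h import *
st()"
```

```text
7.63 [ 0.4795 -0.0619  0.0263] F [-3.55 -0.92  5.21] w 0.0161 [[-0.987, 0.158, -0.002], [0.158, 0.987, -0.001], [0.002, -0.001, -1.0]]
```

>>> drive_tool(targets=[{"x":0,"y":0,"z":0.02,"rx":0,"ry":0,"rz":0,"fingers":-1},{"x":-0.006,"y":-0.0357,"z":0,"rx":0,"ry":0,"rz":0,"fingers":-1},{"x":-0.006,"y":-0.0357,"z":0,"rx":0,"ry":0,"rz":0,"fingers":-1},{"x":0,"y":0,"z":0,"rx":0,"ry":0,"rz":0,"fingers":-1},{"x":0,"y":0,"z":0,"rx":0,"ry":0,"rz":0,"fingers":-1},{"x":0,"y":0,"z":-0.012,"rx":0,"ry":0,"rz":0,"fingers":-1},{"x":0,"y":0,"z":-0.005,"rx":0,"ry":0,"rz":0,"fingers":-1},{"x":0,"y":0,"z":-0.003,"rx":0,"ry":0,"rz":0,"fingers":-1},{"x":0,"y":0,"z":0,"rx":0,"ry":0,"rz":0,"fingers":-1},{"x":0,"y":0,"z":0,"rx":0,"ry":0,"rz":0,"fingers":-1},{"x":0,"y":0,"z":0,"rx":0,"ry":0,"rz":0,"fingers":-1},{"x":0,"y":0,"z":0,"rx":0,"ry":0,"rz":0,"fingers":-1}])

```text
t: 8.63
ee_pos: [0.4683, -0.1315, 0.0262]
tcp_rot: [[-0.988, 0.156, -0.001], [0.156, 0.988, 0.0], [0.001, 0.0, -1.0]]
force: [-1.6, 1.1, 3.0]
width: 0.0159
finger_force: 24.9
```

```bash
python3 -c "
from h import *
st()"
```

```text
8.78 [ 0.4684 -0.1317  0.0263] F [-1.45  1.64  2.62] w 0.0159 [[-0.988, 0.157, -0.0], [0.157, 0.988, 0.0], [0.0, 0.0, -1.0]]
```

>>> drive_tool(targets=[{"x":0,"y":0,"z":0.02,"rx":0,"ry":0,"rz":0,"fingers":-1},{"x":-0.0075,"y":-0.0403,"z":0,"rx":0,"ry":0,"rz":0,"fingers":-1},{"x":-0.0075,"y":-0.0403,"z":0,"rx":0,"ry":0,"rz":0,"fingers":-1},{"x":0,"y":0,"z":0,"rx":0,"ry":0,"rz":0,"fingers":-1},{"x":0,"y":0,"z":0,"rx":0,"ry":0,"rz":0,"fingers":-1},{"x":0,"y":0,"z":-0.012,"rx":0,"ry":0,"rz":0,"fingers":-1},{"x":0,"y":0,"z":-0.005,"rx":0,"ry":0,"rz":0,"fingers":-1},{"x":0,"y":0,"z":-0.0032,"rx":0,"ry":0,"rz":0,"fingers":-1},{"x":0,"y":0,"z":0,"rx":0,"ry":0,"rz":0,"fingers":-1},{"x":0,"y":0,"z":0,"rx":0,"ry":0,"rz":0,"fingers":-1},{"x":0,"y":0,"z":0,"rx":0,"ry":0,"rz":0,"fingers":-1},{"x":0,"y":0,"z":0,"rx":0,"ry":0,"rz":0,"fingers":-1}])

```text
t: 9.78
ee_pos: [0.453, -0.2112, 0.0261]
tcp_rot: [[-0.988, 0.155, -0.002], [0.155, 0.988, 0.001], [0.002, 0.0, -1.0]]
force: [-4.7, 0.8, 11.2]
width: 0.0157
finger_force: 27.1
```

```bash
python3 -c "
from h import *
st()"
```

```text
9.93 [ 0.4531 -0.2112  0.0261] F [-3.95  0.5  10.89] w 0.016 [[-0.988, 0.155, -0.002], [0.155, 0.988, 0.001], [0.002, 0.0, -1.0]]
```

>>> drive_tool(targets=[{"x":0,"y":0,"z":0.02,"rx":0,"ry":0,"rz":0,"fingers":-1},{"x":-0.0052,"y":-0.0296,"z":0,"rx":0,"ry":0,"rz":0,"fingers":-1},{"x":-0.0052,"y":-0.0296,"z":0,"rx":0,"ry":0,"rz":0,"fingers":-1},{"x":-0.0052,"y":-0.0296,"z":0,"rx":0,"ry":0,"rz":0,"fingers":-1},{"x":0,"y":0,"z":0,"rx":0,"ry":0,"rz":0,"fingers":-1},{"x":0,"y":0,"z":0,"rx":0,"ry":0,"rz":0,"fingers":-1},{"x":0,"y":0,"z":0,"rx":0,"ry":0,"rz":0,"fingers":-1}])

```text
t: 10.52
ee_pos: [0.4379, -0.2998, 0.0452]
tcp_rot: [[-0.988, 0.156, -0.001], [0.156, 0.988, 0.002], [0.001, 0.002, -1.0]]
force: [0.8, 0.4, -2.1]
width: 0.0162
finger_force: 23.9
```

```bash
python3 -c "
from h import *
st()"
```

```text
10.67 [ 0.4383 -0.2995  0.0456] F [ 0.14  0.3  -1.34] w 0.0158 [[-0.988, 0.154, -0.0], [0.154, 0.988, 0.001], [0.001, 0.001, -1.0]]
```

>>> drive_tool(targets=[{"x":-0.0006,"y":-0.0004,"z":-0.012,"rx":0,"ry":0,"rz":0,"fingers":-1},{"x":0,"y":0,"z":-0.006,"rx":0,"ry":0,"rz":0,"fingers":-1},{"x":0,"y":0,"z":-0.003,"rx":0,"ry":0,"rz":0,"fingers":-1},{"x":0,"y":0,"z":0,"rx":0,"ry":0,"rz":0,"fingers":-1},{"x":0,"y":0,"z":0,"rx":0,"ry":0,"rz":0,"fingers":-1},{"x":0,"y":0,"z":0,"rx":0,"ry":0,"rz":0,"fingers":-1}])

```text
t: 11.17
ee_pos: [0.4373, -0.3018, 0.0247]
tcp_rot: [[-0.988, 0.157, -0.0], [0.157, 0.988, 0.0], [0.0, 0.0, -1.0]]
force: [-0.1, 0.2, -1.1]
width: 0.0159
finger_force: 20.9
```

```bash
python3 -c "
from h import *
st()"
```

```text
11.32 [ 0.437  -0.3019  0.0248] F [ 0.8  -0.08 -1.32] w 0.016 [[-0.988, 0.157, -0.0], [0.157, 0.988, 0.0], [0.0, 0.0, -1.0]]
```

>>> drive_tool(targets=[{"x":0,"y":0.001,"z":-0.002,"rx":0,"ry":0,"rz":0,"fingers":-1},{"x":0,"y":0,"z":-0.002,"rx":0,"ry":0,"rz":0,"fingers":-1},{"x":0,"y":0,"z":0,"rx":0,"ry":0,"rz":0,"fingers":-1},{"x":0,"y":0,"z":0,"rx":0,"ry":0,"rz":0,"fingers":-1}])

```text
t: 11.65
ee_pos: [0.4377, -0.302, 0.0225]
tcp_rot: [[-0.988, 0.157, 0.001], [0.157, 0.988, -0.002], [-0.001, -0.001, -1.0]]
force: [-2.1, 0.6, 11.7]
width: 0.0158
finger_force: 22.9
```

```bash
python3 -c "
from h import *
st()"
```

```text
11.8 [ 0.4377 -0.302   0.0224] F [-2.07  0.23 11.79] w 0.0161 [[-0.988, 0.157, 0.001], [0.157, 0.988, -0.002], [-0.001, -0.002, -1.0]]
```

>>> drive_tool(targets=[{"x":0,"y":0,"z":0.001,"rx":0,"ry":0,"rz":0,"fingers":-1},{"x":0,"y":0.001,"z":0,"rx":0,"ry":0,"rz":0,"fingers":-1},{"x":0,"y":0.001,"z":0,"rx":0,"ry":0,"rz":0,"fingers":-1},{"x":0,"y":0,"z":0,"rx":0,"ry":0,"rz":0,"fingers":-1},{"x":0,"y":0,"z":0,"rx":0,"ry":0,"rz":0,"fingers":-1}])

```text
t: 12.22
ee_pos: [0.4378, -0.3017, 0.0228]
tcp_rot: [[-0.987, 0.158, 0.002], [0.158, 0.987, -0.003], [-0.002, -0.003, -1.0]]
force: [0.1, -5.8, 4.9]
width: 0.0161
finger_force: 22.1
```

```bash
python3 - <<'E'
from h import *
st()
c=cam("scene");p=ctrl.get_obs()["ee_pos"];a=proj(c,[p[0],p[1],.03])[0].astype(int);r=40
save("w4.png",cv2.resize(c["img"][a[1]-r:a[1]+r,a[0]-r:a[0]+r],(590,590),interpolation=cv2.INTER_CUBIC))
E
```

```text
12.37 [ 0.4377 -0.3017  0.0228] F [-0.44 -5.56  4.27] w 0.0158 [[-0.987, 0.158, 0.002], [0.158, 0.987, -0.003], [-0.002, -0.003, -1.0]]
```

View pics/w4.png

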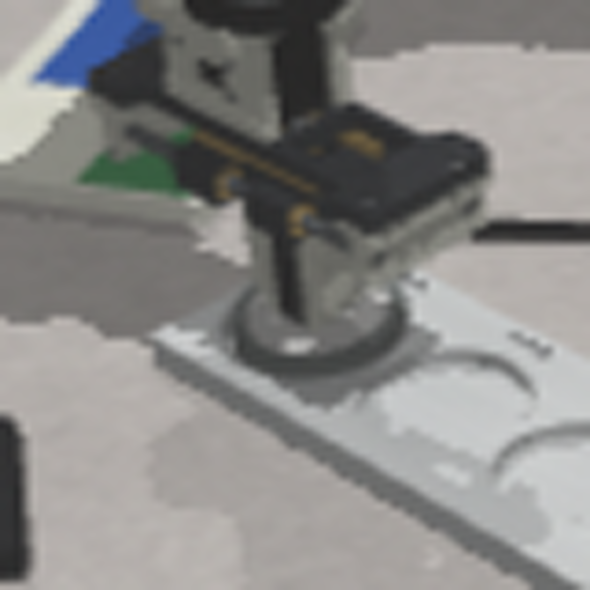

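Lateral force shows the disc bearing on the +y side of well 4. I'll ease it back and let go, so it can settle.

>>> drive_tool(targets=[{"x":0,"y":-0.0015,"z":0.0005,"rx":0,"ry":0,"rz":0,"fingers":-1},{"x":0,"y":0,"z":0,"rx":0,"ry":0,"rz":0,"fingers":-1},{"x":0,"y":0,"z":0,"rx":0,"ry":0,"rz":0,"fingers":-0.5},{"x":0,"y":0,"z":0,"rx":0,"ry":0,"rz":0,"fingers":-0.4},{"x":0,"y":0,"z":0,"rx":0,"ry":0,"rz":0,"fingers":-0.4},{"x":0,"y":0,"z":0,"rx":0,"ry":0,"rz":0,"fingers":-0.4},{"x":0,"y":0,"z":0,"rx":0,"ry":0,"rz":0,"fingers":-0.4}])

```text
t: 13.0
ee_pos: [0.438, -0.2997, 0.0229]
tcp_rot: [[-0.988, 0.156, 0.001], [0.156, 0.988, 0.001], [-0.001, 0.001, -1.0]]
force: [1.1, -1.5, 4.9]
width: 0.0271
finger_force: 3.1
```

```bash
python3 - <<'E'
from h import *
st()
c=cam("scene");p=ctrl.get_obs()["ee_pos"];a=proj(c,[p[0],p[1],.03])[0].astype(int);r=30
save("w4b.png",cv2.resize(c["img"][a[1]-r:a[1]+r,a[0]-r:a[0]+r],(590,590),interpolation=cv2.INTER_CUBIC))
E
```

```text
13.15 [ 0.438  -0.2997  0.0229] F [ 0.84 -0.17  5.79] w 0.0274 [[-0.988, 0.156, 0.001], [0.156, 0.988, 0.001], [-0.001, 0.001, -1.0]]
```

View pics/w4b.png

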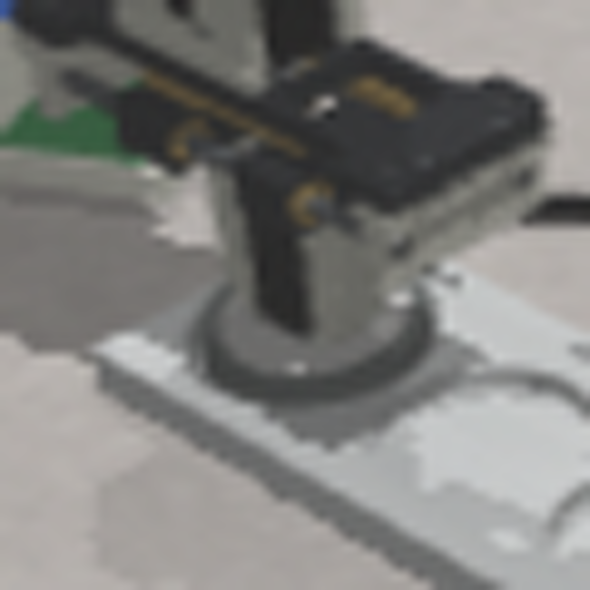

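Fingers are just open around the grip. I'll back off so the top camera can measure how the disc lies.

>>> drive_tool(targets=[{"x":0,"y":0,"z":0.04,"rx":0,"ry":0,"rz":0,"fingers":-0.2},{"x":0,"y":0,"z":0.04,"rx":0,"ry":0,"rz":0,"fingers":-0.2},{"x":0,"y":0.04,"z":0,"rx":0,"ry":0,"rz":0,"fingers":-0.2},{"x":0,"y":0.04,"z":0,"rx":0,"ry":0,"rz":0,"fingers":-0.2},{"x":0,"y":0.04,"z":0,"rx":0,"ry":0,"rz":0,"fingers":-0.2},{"x":0,"y":0.04,"z":0,"rx":0,"ry":0,"rz":0,"fingers":-0.2},{"x":0,"y":0.04,"z":0,"rx":0,"ry":0,"rz":0,"fingers":-0.2},{"x":0,"y":0.04,"z":0,"rx":0,"ry":0,"rz":0,"fingers":-0.2},{"x":0,"y":0,"z":0,"rx":0,"ry":0,"rz":0,"fingers":-0.2},{"x":0,"y":0,"z":0,"rx":0,"ry":0,"rz":0,"fingers":-0.2}])

```text
t: 14.03
ee_pos: [0.4361, -0.0569, 0.1021]
tcp_rot: [[-0.989, 0.15, -0.002], [0.15, 0.989, 0.001], [0.002, 0.001, -1.0]]
force: [-0.2, -1.1, -0.0]
width: 0.0367
finger_force: 0.0
```

```bash
python3 - <<'E'
from h import *
st()
c=cam("top")
for r in discs(c,.020,(310,420,160,245)): print(r[0].round(4),r[1],r[2],r[3])
s=cam("scene");a=proj(s,[.438,-.3,.03])[0].astype(int);r=28
b=proj(c,[.438,-.3,.03])[0].astype(int)
f=lambda i,u,v,r:cv2.resize(i[v-r:v+r,u-r:u+r],(390,390),interpolation=cv2.INTER_CUBIC)
save("w4c.png",np.hstack([f(c["img"],*b,r),f(s["img"],*a,r)]));print(a,b)
E
```

```text
14.18 [ 0.4366 -0.0613  0.1021] F [-0.37 -0.73  0.09] w 0.0368 [[-0.987, 0.158, -0.001], [0.158, 0.987, 0.0], [0.001, -0.0, -1.0]]
[ 0.4365 -0.3012] 160.09295827211207 [20.45517783 28.24648408] [368.23257311 203.41687312]
[186 161] [366 202]
```

View pics/w4c.png

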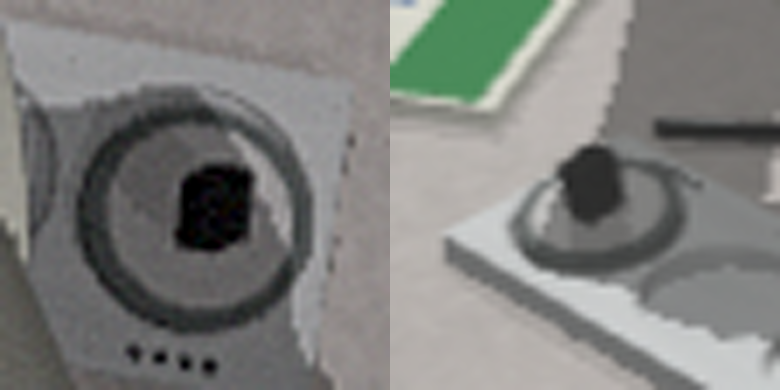

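```bash
python3 - <<'E'
from h import *
c=cam("top")
for z in(.018,.022,.026): print(z,ray(c,[365.5,204.7],z))
g=cv2.cvtColor(c["img"],cv2.COLOR_RGB2GRAY);K=4;x0,y0=335,170
G=cv2.resize(g[170:235,335:400],None,fx=K,fy=K,interpolation=cv2.INTER_CUBIC)
# rim ring pixels: dark-ish greenish grey; bar excluded
im=cv2.resize(c["img"][170:235,335:400],None,fx=K,fy=K,interpolation=cv2.INTER_CUBIC).astype(int)
M=((G>45)&(G<100)).astype(np.uint8)
v,u=np.nonzero(M);X=ray(c,(np.c_[u,v]+.5)/K-.5+[x0,y0],.022)[:,:2]
C=np.array([.437,-.299])
for it in range(10):
    d=np.hypot(*(X-C).T);S=X[abs(d-.0385)<.0065]
    A=np.c_[2*S,np.ones(len(S))];sol=np.linalg.lstsq(A,(S**2).sum(1),rcond=None)[0];C=sol[:2]
print(C,np.sqrt(sol[2]+C@C),len(S))
# pips as a check of gauge
E
```

```text
0.018 [[ 0.43441317 -0.30021318  0.018     ]]
0.022 [[ 0.43418012 -0.29892981  0.022     ]]
0.026 [[ 0.43394706 -0.29764644  0.026     ]]
[ 0.43619843 -0.29716659] 0.03894117650433836 5271
```

>>> drive_tool(targets=[{"x":0.0014,"y":-0.0397,"z":0,"rx":0,"ry":0,"rz":0,"fingers":-0.2},{"x":0,"y":-0.0397,"z":0,"rx":0,"ry":0,"rz":0,"fingers":-0.2},{"x":0,"y":-0.0397,"z":0,"rx":0,"ry":0,"rz":0,"fingers":-0.2},{"x":0,"y":-0.0397,"z":0,"rx":0,"ry":0,"rz":0,"fingers":-0.2},{"x":0,"y":-0.0397,"z":0,"rx":0,"ry":0,"rz":0,"fingers":-0.2},{"x":0,"y":-0.0397,"z":0,"rx":0,"ry":0,"rz":0,"fingers":-0.2},{"x":0,"y":0,"z":0,"rx":0,"ry":0,"rz":0,"fingers":-0.2},{"x":0,"y":0,"z":0,"rx":0,"ry":0,"rz":0,"fingers":-0.2},{"x":0,"y":0,"z":-0.038,"rx":0,"ry":0,"rz":0,"fingers":-0.2},{"x":0,"y":0,"z":-0.036,"rx":0,"ry":0,"rz":0,"fingers":-0.2},{"x":0,"y":0,"z":0,"rx":0,"ry":0,"rz":0,"fingers":-0.2},{"x":0,"y":0,"z":0,"rx":0,"ry":0,"rz":0,"fingers":-1}])

```text
t: 15.33
ee_pos: [0.4375, -0.2968, 0.0269]
tcp_rot: [[-0.988, 0.156, -0.003], [0.156, 0.988, 0.003], [0.004, 0.003, -1.0]]
force: [0.1, 0.8, 0.6]
width: 0.0337
finger_force: 0.0
```

>>> drive_tool(targets=[{"x":0,"y":0,"z":0,"rx":0,"ry":0,"rz":0,"fingers":-1},{"x":0,"y":0,"z":0,"rx":0,"ry":0,"rz":0,"fingers":-1},{"x":0,"y":0,"z":0,"rx":0,"ry":0,"rz":0,"fingers":-1},{"x":0,"y":0,"z":0.002,"rx":0,"ry":0,"rz":0,"fingers":-1},{"x":0.0012,"y":-0.0005,"z":0,"rx":0,"ry":0,"rz":0,"fingers":-1},{"x":0.0012,"y":-0.0005,"z":0,"rx":0,"ry":0,"rz":0,"fingers":-1},{"x":0,"y":0,"z":0,"rx":0,"ry":0,"rz":0,"fingers":-1},{"x":0,"y":0,"z":-0.003,"rx":0,"ry":0,"rz":0,"fingers":-1},{"x":0,"y":0,"z":-0.002,"rx":0,"ry":0,"rz":0,"fingers":-1},{"x":0,"y":0,"z":0,"rx":0,"ry":0,"rz":0,"fingers":-1},{"x":0,"y":0,"z":0,"rx":0,"ry":0,"rz":0,"fingers":-1}])

```text
t: 16.25
ee_pos: [0.4419, -0.301, 0.0265]
tcp_rot: [[-0.987, 0.158, 0.002], [0.158, 0.987, -0.002], [-0.002, -0.002, -1.0]]
force: [-1.9, -2.5, 5.8]
width: 0.016
finger_force: 15.0
```

>>> drive_tool(targets=[{"x":-0.001,"y":0,"z":0,"rx":0,"ry":0,"rz":0,"fingers":-1},{"x":0,"y":0,"z":0,"rx":0,"ry":0,"rz":0,"fingers":-1},{"x":0,"y":0,"z":0,"rx":0,"ry":0,"rz":0,"fingers":-1},{"x":0,"y":0,"z":0,"rx":0,"ry":0,"rz":0,"fingers":-1}])

```text
t: 16.58
ee_pos: [0.4416, -0.301, 0.0263]
tcp_rot: [[-0.988, 0.157, 0.003], [0.157, 0.988, -0.002], [-0.003, -0.001, -1.0]]
force: [1.4, -5.1, 3.7]
width: 0.0158
finger_force: 15.0
```

```bash
python3 -c "
from h import *
st()"
```

```text
16.73 [ 0.4415 -0.301   0.0262] F [ 1.46 -4.99  3.99] w 0.0156 [[-0.988, 0.157, 0.003], [0.157, 0.988, -0.002], [-0.003, -0.001, -1.0]]
```

>>> drive_tool(targets=[{"x":0,"y":-0.001,"z":0,"rx":0,"ry":0,"rz":0,"fingers":-1},{"x":0,"y":-0.001,"z":0,"rx":0,"ry":0,"rz":0,"fingers":-1},{"x":0,"y":0,"z":0,"rx":0,"ry":0,"rz":0,"fingers":-1},{"x":0,"y":0,"z":0,"rx":0,"ry":0,"rz":0,"fingers":-1}])

```text
t: 17.07
ee_pos: [0.4407, -0.3012, 0.0255]
tcp_rot: [[-0.988, 0.156, 0.001], [0.156, 0.988, 0.0], [-0.001, 0.001, -1.0]]
force: [2.7, -1.4, 3.3]
width: 0.0161
finger_force: 15.0
```

```bash
python3 -c "
from h import *
st()"
```

```text
17.22 [ 0.4405 -0.3013  0.0255] F [ 2.67 -1.63  3.68] w 0.0161 [[-0.988, 0.157, 0.001], [0.157, 0.988, 0.0], [-0.0, 0.0, -1.0]]
```

>>> drive_tool(targets=[{"x":0.001,"y":-0.0005,"z":-0.001,"rx":0,"ry":0,"rz":0,"fingers":-1},{"x":0,"y":0,"z":-0.0005,"rx":0,"ry":0,"rz":0,"fingers":-1},{"x":0,"y":0,"z":0,"rx":0,"ry":0,"rz":0,"fingers":-1},{"x":0,"y":0,"z":0,"rx":0,"ry":0,"rz":0,"fingers":-1}])

```text
t: 17.55
ee_pos: [0.4391, -0.3012, 0.0234]
tcp_rot: [[-0.988, 0.157, -0.004], [0.157, 0.988, 0.002], [0.004, 0.001, -1.0]]
force: [-0.7, 0.3, 5.3]
width: 0.016
finger_force: 15.0
```

```bash
python3 -c "
from h import *
st()"
```

```text
17.7 [ 0.4392 -0.3012  0.0234] F [-1.05  0.2   5.59] w 0.0158 [[-0.988, 0.157, -0.004], [0.157, 0.988, 0.002], [0.004, 0.001, -1.0]]
```

>>> drive_tool(targets=[{"x":0,"y":0,"z":0.001,"rx":0,"ry":0,"rz":0,"fingers":-0.35},{"x":0,"y":0,"z":0,"rx":0,"ry":0,"rz":0,"fingers":-0.35},{"x":0,"y":0,"z":0,"rx":0,"ry":0,"rz":0,"fingers":-0.35},{"x":0,"y":0,"z":0,"rx":0,"ry":0,"rz":0,"fingers":-0.35},{"x":0,"y":0,"z":0,"rx":0,"ry":0,"rz":0,"fingers":-0.35},{"x":0,"y":0,"z":0,"rx":0,"ry":0,"rz":0,"fingers":-0.35},{"x":0,"y":0,"z":-0.002,"rx":0,"ry":0,"rz":0,"fingers":-0.35},{"x":0,"y":0,"z":-0.001,"rx":0,"ry":0,"rz":0,"fingers":-0.35},{"x":0,"y":0,"z":0,"rx":0,"ry":0,"rz":0,"fingers":-0.35},{"x":0,"y":0,"z":0,"rx":0,"ry":0,"rz":0,"fingers":-0.35}])

```text
t: 18.53
ee_pos: [0.4409, -0.3022, 0.0219]
tcp_rot: [[-0.988, 0.157, -0.0], [0.157, 0.988, 0.0], [0.0, 0.0, -1.0]]
force: [0.3, 0.2, -0.8]
width: 0.0298
finger_force: 0.0
```

```bash
python3 -c "
from h import *
st()"
```

```text
18.68 [ 0.4411 -0.3023  0.022 ] F [ 0.   -0.15  0.02] w 0.0297 [[-0.988, 0.157, 0.0], [0.157, 0.988, 0.0], [0.0, 0.0, -1.0]]
```

>>> drive_tool(targets=[{"x":-0.0015,"y":0.001,"z":-0.001,"rx":0,"ry":0,"rz":0,"fingers":-0.35},{"x":0,"y":0,"z":-0.001,"rx":0,"ry":0,"rz":0,"fingers":-0.35},{"x":0,"y":0,"z":-0.0005,"rx":0,"ry":0,"rz":0,"fingers":-0.35},{"x":0,"y":0,"z":0,"rx":0,"ry":0,"rz":0,"fingers":-0.35},{"x":0,"y":0,"z":0,"rx":0,"ry":0,"rz":0,"fingers":-0.35}])

```text
t: 19.1
ee_pos: [0.4395, -0.3012, 0.0195]
tcp_rot: [[-0.988, 0.157, -0.0], [0.157, 0.988, 0.0], [0.0, 0.0, -1.0]]
force: [-0.1, 0.4, 0.5]
width: 0.0302
finger_force: 0.0
```

```bash
python3 -c "
from h import *
st()"
```

```text
19.25 [ 0.4396 -0.3013  0.0195] F [-0.38  0.27  0.26] w 0.0299 [[-0.988, 0.157, 0.0], [0.157, 0.988, 0.0], [-0.0, 0.0, -1.0]]
```

No contact down to z = 0.0195, so disc a is seated and released. Regrasp and lift.

>>> drive_tool(targets=[{"x":0,"y":0,"z":0.003,"rx":0,"ry":0,"rz":0,"fingers":-0.35},{"x":0,"y":0,"z":0,"rx":0,"ry":0,"rz":0,"fingers":-1},{"x":0,"y":0,"z":0,"rx":0,"ry":0,"rz":0,"fingers":-1},{"x":0,"y":0,"z":0,"rx":0,"ry":0,"rz":0,"fingers":-1},{"x":0,"y":0,"z":0,"rx":0,"ry":0,"rz":0,"fingers":-1},{"x":0,"y":0,"z":0,"rx":0,"ry":0,"rz":0,"fingers":-1},{"x":0,"y":0,"z":0.015,"rx":0,"ry":0,"rz":0,"fingers":-1},{"x":0,"y":0,"z":0.04,"rx":0,"ry":0,"rz":0,"fingers":-1},{"x":0,"y":0,"z":0.04,"rx":0,"ry":0,"rz":0,"fingers":-1},{"x":0,"y":0,"z":0.04,"rx":0,"ry":0,"rz":0,"fingers":-1},{"x":0,"y":0,"z":0,"rx":0,"ry":0,"rz":0,"fingers":-1}], newtons=30)

```text
t: 20.17
ee_pos: [0.444, -0.3037, 0.165]
tcp_rot: [[-0.988, 0.157, 0.01], [0.157, 0.988, -0.007], [-0.011, -0.005, -1.0]]
force: [2.0, -1.2, -1.7]
width: 0.0156
finger_force: 30.0
```

```bash
cat > rack.py <<'E'
from h import *
import pickle
from scipy.optimize import least_squares
c=pickle.load(open("top0.pkl","rb"));s=pickle.load(open("scene0.pkl","rb"))
L=np.radians(35)
def bay(p,X):  # deck-frame point -> world ; p=(x,y,yaw)
    X=np.atleast_2d(X);cx,sx=np.cos(p[2]),np.sin(p[2])
    f=X[:,0]*np.cos(L)+X[:,2]*np.sin(L); h=.022-X[:,0]*np.sin(L)+X[:,2]*np.cos(L)
    return np.c_[p[0]+cx*f-sx*X[:,1],p[1]+sx*f+cx*X[:,1],h]
T=lambda q:np.array(q)/5.0+[160,70]
S=lambda q:np.array(q)/5.8+[155,195]
if __name__=="__main__":
    D=[94,16,-70]  # divider centres (t=4)
    D=[.094,.016,-.070]
    obsT=T([[194,143],[358,156],[540,176]]);modT=[[0,y,.030] for y in D]
    obsT2=T([[190,192],[357,200],[539,213]])
    f=lambda p:(proj(c,bay(p,modT))-obsT).ravel()
    r=least_squares(f,[.66,0.05,-.1]);p=r.x
    print(p,np.degrees(p[2]),f(p).round(2))
    pr=lambda X:((proj(c,bay(p,X))-[160,70])*5).round(0).tolist()
    ps=lambda X:((proj(s,bay(p,X))-[155,195])*5.8).round(0).tolist()
    for n,X in dict(walltop=[[0,.166,.06],[0,-.166,.06]],lip1=[[-.014,.129,.012],[-.020,.129,.012]],lip4=[[-.014,-.117,.024],[-.020,-.117,.024]],lipbot=[[-.02,.166,0],[-.02,-.166,0]],ends=[[0,.164,.03],[0,-.164,.03]],endsfront=[[-.02,.164,.03],[-.02,-.164,.03]],bays=[[0,.129,0],[0,.055,0],[0,-.027,0],[0,-.117,0]]).items(): print(n,pr(X),ps(X))
E
python3 rack.py; python3 -c "
from h import *
st()"
```

```text
[ 0.66445001  0.01561256 -0.08718209] -4.995165680179902 [ 0.94 -0.09  0.15  0.37 -1.1  -0.27]
walltop [[45.0, 76.0], [741.0, 143.0]] [[633.0, 351.0], [89.0, 65.0]]
lip1 [[124.0, 183.0], [122.0, 191.0]] [[619.0, 316.0], [626.0, 304.0]]
lip4 [[629.0, 212.0], [629.0, 219.0]] [[211.0, 103.0], [217.0, 92.0]]
lipbot [[48.0, 204.0], [721.0, 267.0]] [[701.0, 345.0], [170.0, 72.0]]
ends [[55.0, 129.0], [726.0, 193.0]] [[653.0, 366.0], [123.0, 87.0]]
endsfront [[46.0, 154.0], [727.0, 219.0]] [[675.0, 326.0], [143.0, 53.0]]
bays [[130.0, 186.0], [279.0, 200.0], [443.0, 215.0], [622.0, 232.0]] [[614.0, 349.0], [488.0, 283.0], [356.0, 214.0], [220.0, 143.0]]
20.32 [ 0.4391 -0.3012  0.1574] F [-0.45  0.11 -2.4 ] w 0.0158 [[-0.988, 0.157, -0.0], [0.157, 0.988, -0.0], [0.0, -0.0, -1.0]]
```

```bash
cat > goal.py <<'E'
from rack import *
import sys
P0=None
D=[.096,.016,-.072]
f=lambda p:(proj(c,bay(p,[[0,y,.030] for y in D]))-T([[194,143],[358,156],[540,176]])).ravel()
g=lambda p:(proj(c,bay(p,[[0,.171,.06],[0,-.171,.06]]))-T([[48,73],[745,140]])).ravel()
p=least_squares(lambda p:np.r_[f(p),g(p)],[.66,.05,-.1]).x
B={1:(.132,.029),2:(.056,.033),3:(-.028,.037),4:(-.120,.041)}
def tgt(b,h,up,off=.0015):  # TCP world for bay b, tcp h above the underside, up along wall, off from the wall
    y,z=B[b]; return bay(p+[.0006,-.0013,0],[[-(h+off),y,z+up]])[0]
if __name__=="__main__":
    print(p,f(p).round(2),g(p).round(2))
    b=int(sys.argv[1]);h=float(sys.argv[2]);o=ctrl.get_obs()["ee_pos"]
    for up in(.06,.03,.005,0): q=tgt(b,h,up);print(up,q.round(4),"d",(q-o).round(4))
E
python3 goal.py 4 .0145; python3 - <<'E'
import numpy as np
from goal import p
print(np.degrees(p[2]))
E
```

```text
[ 0.66505965  0.01488886 -0.08736945] [ 0.43 -0.41  0.45  0.13  0.01 -0.42] [-2.41  0.1   1.58  0.52]
0.06 [ 0.6998 -0.1099  0.1139] d [ 0.2607  0.1913 -0.0435]
0.03 [ 0.6827 -0.1084  0.0893] d [ 0.2436  0.1928 -0.0681]
0.005 [ 0.6684 -0.1071  0.0689] d [ 0.2293  0.1941 -0.0886]
0 [ 0.6656 -0.1069  0.0648] d [ 0.2264  0.1943 -0.0927]
-5.005900595463258
```

>>> drive_tool(targets=[{"x":0.026,"y":0.0191,"z":0.002,"rx":0,"ry":0,"rz":0.07,"fingers":-1},{"x":0.026,"y":0.0191,"z":0.002,"rx":-0.0093,"ry":-0.1063,"rz":0,"fingers":-1},{"x":0.026,"y":0.0191,"z":0.002,"rx":-0.0093,"ry":-0.1063,"rz":0,"fingers":-1},{"x":0.026,"y":0.0191,"z":0.002,"rx":-0.0093,"ry":-0.1063,"rz":0,"fingers":-1},{"x":0.026,"y":0.0191,"z":0.002,"rx":-0.0093,"ry":-0.1063,"rz":0,"fingers":-1},{"x":0.026,"y":0.0191,"z":0.002,"rx":-0.0093,"ry":-0.1063,"rz":0,"fingers":-1},{"x":0.026,"y":0.0191,"z":0,"rx":-0.0093,"ry":-0.1063,"rz":0,"fingers":-1},{"x":0.026,"y":0.0191,"z":0,"rx":-0.0093,"ry":-0.1063,"rz":0,"fingers":-1},{"x":0.026,"y":0.0191,"z":0,"rx":-0.0093,"ry":-0.1063,"rz":0,"fingers":-1},{"x":0.026,"y":0.0191,"z":0,"rx":-0.0093,"ry":-0.1063,"rz":0,"fingers":-1},{"x":0,"y":0,"z":0,"rx":0,"ry":0,"rz":0,"fingers":-1},{"x":0,"y":0,"z":0,"rx":0,"ry":0,"rz":0,"fingers":-1}])

```text
t: 21.32
ee_pos: [0.5908, -0.186, 0.1471]
tcp_rot: [[-0.86, 0.104, 0.5], [0.072, 0.994, -0.082], [-0.505, -0.035, -0.862]]
force: [-0.4, 0.2, -2.3]
width: 0.0158
finger_force: 30.0
```

```bash
cat >> goal.py <<'E'
def rot():
    from scipy.spatial.transform import Rotation as Ro
    y=p[2];zt=np.array([np.cos(L)*np.cos(y),np.cos(L)*np.sin(y),-np.sin(L)]);yt=np.array([-np.sin(y),np.cos(y),0])
    G=np.c_[np.cross(yt,zt),yt,zt];o=ctrl.get_obs();R=o["tcp_rot"]
    if R[:,1]@yt<0: G[:,:2]*=-1
    return Ro.from_matrix(G@R.T).as_rotvec().round(3)
if __name__=="__main__": st(2);print("rotvec to goal",rot(),"joints",ctrl.get_obs()["joint_pos"].round(2))
E
python3 goal.py 4 .0145
```

```text
[ 0.66505965  0.01488886 -0.08736945] [ 0.43 -0.41  0.45  0.13  0.01 -0.42] [-2.41  0.1   1.58  0.52]
0.06 [ 0.6998 -0.1099  0.1139] d [ 0.1091  0.0761 -0.0332]
0.03 [ 0.6827 -0.1084  0.0893] d [ 0.0919  0.0776 -0.0578]
0.005 [ 0.6684 -0.1071  0.0689] d [ 0.0776  0.0789 -0.0783]
0 [ 0.6656 -0.1069  0.0648] d [ 0.0748  0.0791 -0.0824]
21.42 [ 0.5918 -0.1868  0.1486] F [ 0.05 -0.43 -1.3 ] w 0.0159 [[-0.859, 0.105, 0.501], [0.073, 0.994, -0.084], [-0.507, -0.036, -0.861]]
rotvec to goal [-0.006 -0.429  0.025] joints [ 0.86  0.36 -0.64  2.16  0.75  0.2   1.08]
```

>>> drive_tool(targets=[{"x":0.008,"y":0.006,"z":0.002,"rx":-0.0093,"ry":-0.1063,"rz":0,"fingers":-1},{"x":0.008,"y":0.006,"z":0.002,"rx":-0.0093,"ry":-0.1063,"rz":0,"fingers":-1},{"x":0.008,"y":0.006,"z":0.002,"rx":-0.0093,"ry":-0.1063,"rz":0,"fingers":-1},{"x":0.008,"y":0.006,"z":0.002,"rx":-0.0093,"ry":-0.1063,"rz":0,"fingers":-1},{"x":0,"y":0,"z":0,"rx":0,"ry":0,"rz":0,"fingers":-1},{"x":0,"y":0,"z":0,"rx":0,"ry":0,"rz":0,"fingers":-1}])

```text
t: 21.92
ee_pos: [0.5856, -0.1935, 0.1375]
tcp_rot: [[-0.834, 0.123, 0.538], [0.066, 0.99, -0.123], [-0.548, -0.067, -0.834]]
force: [0.7, 0.1, -1.2]
width: 0.0157
finger_force: 30.0
```

```bash
cat > fk.py <<'E'
import numpy as np
from scipy.spatial.transform import Rotation as Ro
from scipy.optimize import least_squares
S=[([-.87,.502,-.427,1.551,.221,1.138,-.21],[.275,.588,.226],[[-0.906,.424,-.001],[.424,.906,-.002],[0,-.002,-1]]),
([.457,.459,-.283,2.084,.212,.626,1.445],[.4675,-.1314,.0532],[[-.988,.157,0],[.157,.988,0],[0,0,-1]]),
([.86,.36,-.64,2.16,.75,.2,1.08],[.5918,-.1868,.1486],[[-.859,.105,.501],[.073,.994,-.084],[-.507,-.036,-.861]])]
def fk(q,P):
    # P: r0,z0, upper, e1(x off elbow), e2, fore, w(x off), tool, base x,y
    z=lambda a:Ro.from_euler('z',-a);y=lambda a:Ro.from_euler('y',a)
    R=z(q[0]);p=np.array([0,0,P[0]])
    R=R*y(q[1]);p=p+R.apply([0,0,P[1]])
    R=R*z(q[2]);p=p+R.apply([P[2],0,0])
    R=R*y(q[3]);p=p+R.apply([P[3],0,P[4]])
    R=R*z(q[4])
    R=R*y(q[5]);p=p+R.apply([P[5],0,P[6]])
    R=R*z(q[6])*Ro.from_euler('z',P[7])
    return p,R
E
python3 - <<'E'
from fk import *
from h import *
o=ctrl.get_obs();print(o["joint_pos"].round(3),o["ee_pos"].round(3),o["tcp_rot"].round(3).tolist())
S.append((o["joint_pos"],o["ee_pos"],o["tcp_rot"]))
for q,p,R in S:
    _,A=fk(q,[0]*8);print((A.as_matrix().T@np.array(R)).round(2).tolist())
E
```

```text
[ 0.985  0.41  -0.786  2.219  1.479  0.229  0.391] [ 0.586 -0.193  0.138] [[-0.834, 0.123, 0.538], [0.066, 0.99, -0.123], [-0.548, -0.067, -0.834]]
[[-0.0, -1.0, 0.0], [1.0, -0.0, -0.0], [0.0, 0.0, 1.0]]
[[-0.0, -1.0, 0.0], [1.0, -0.0, -0.0], [0.0, 0.0, 1.0]]
[[0.0, -1.0, 0.0], [1.0, 0.0, 0.01], [-0.01, 0.0, 1.0]]
[[-0.0, -1.0, 0.0], [1.0, -0.0, -0.0], [-0.0, 0.0, 1.0]]
```

```bash
cat >> fk.py <<'E'
S.append(([.985,.41,-.786,2.219,1.479,.229,.391],[.586,-.193,.138],None))
fit=least_squares(lambda P:np.concatenate([fk(q,np.r_[P,np.pi/2])[0]-p for q,p,_ in S]),[.3,.4,0,0,.4,0,.25])
P=np.r_[fit.x,np.pi/2]
lo=np.array([-2.88,-.31,-1.54,.2,-1.41,.19,-2.57])+.03;hi=np.array([2.88,2.03,1.56,2.42,4.55,2.02,2.57])-.03
def ik(p,R,q0,free=True):
    Rg=Ro.from_matrix(R)
    def f(q):
        a,A=fk(q,P);return np.r_[(a-p)*10,(A*Rg.inv()).as_rotvec()*3,.01*(q-q0)]
    r=least_squares(f,np.clip(q0,lo+.01,hi-.01),bounds=(lo,hi));a,A=fk(r.x,P)
    return r.x,np.linalg.norm(a-p),(A*Rg.inv()).magnitude()
E
python3 - <<'E'
from fk import *
from goal import *
print(P.round(4),"res",np.abs(fit.fun).max())
y=p[2];zt=np.array([np.cos(L)*np.cos(y),np.cos(L)*np.sin(y),-np.sin(L)]);yt=np.array([-np.sin(y),np.cos(y),0])
rng=np.random.default_rng(0)
q0=np.array(S[3][0])
for b in(4,3,2,1):
    for sgn in(1,-1):
        G=np.c_[np.cross(yt*sgn,zt),yt*sgn,zt];sol=[]
        for k in range(25):
            q,e,a=ik(tgt(b,.0145,.0),G,q0 if k==0 else rng.uniform(lo,hi))
            if e<.001 and a<.01: sol.append((np.abs(q-q0).max(),q.round(2).tolist()))
        sol.sort(key=lambda t:t[0]);print(b,sgn,len(sol),sol[:2])
E
```

```text
[ 0.2377  0.6137 -0.0736 -0.0117  0.4665 -0.0101  0.3961  1.5708] res 0.010390380494462947Traceback (most recent call last):
  File "<stdin>", line 6, in <module>
TypeError: 'function' object is not subscriptable
```

```bash
cat > plan.py <<'E'
import fk
from fk import P,lo,hi,ik,Ro
from goal import *
y=p[2];zt=np.array([np.cos(L)*np.cos(y),np.cos(L)*np.sin(y),-np.sin(L)]);yt=np.array([-np.sin(y),np.cos(y),0])
E
python3 - <<'E'
from plan import *
rng=np.random.default_rng(0)
q0=np.array(fk.S[3][0])
for b in(4,3,2,1):
    for sgn in(1,-1):
        G=np.c_[np.cross(yt*sgn,zt),yt*sgn,zt];sol=[]
        for k in range(20):
            q,e,a=ik(tgt(b,.0145,.0),G,q0 if k==0 else rng.uniform(lo,hi))
            if e<.001 and a<.01: sol.append((np.abs(q-q0).max(),q.round(2).tolist()))
        sol.sort(key=lambda t:t[0]);print(b,sgn,len(sol),sol[:2])
E
```

```text
4 1 0 []
4 -1 0 []
3 1 0 []
3 -1 0 []
2 1 7 [(np.float64(2.0905681523588715), [-0.4, 0.69, 0.2, 2.39, 2.88, 0.85, -1.7]), (np.float64(2.1409014920814826), [-0.44, 0.7, 0.26, 2.39, 2.92, 0.85, -1.75])]
2 -1 10 [(np.float64(1.4185450384916178), [-0.42, 0.7, 0.23, 2.39, 2.9, 0.85, 1.42]), (np.float64(1.4241374524824697), [-0.43, 0.7, 0.24, 2.39, 2.9, 0.85, 1.41])]
1 1 10 [(np.float64(1.254261075191518), [0.18, 0.97, -1.02, 2.34, 2.27, 1.41, -0.86]), (np.float64(1.2869969460282764), [0.16, 0.94, -0.97, 2.34, 2.28, 1.38, -0.9])]
1 -1 8 [(np.float64(1.5069647001411965), [-0.52, 0.71, 0.12, 2.33, 2.63, 0.83, 1.56]), (np.float64(1.5257801633961035), [-0.15, 0.75, -0.43, 2.34, 2.41, 1.05, 1.92])]
```

>>> drive_tool(targets=[{"x":0.013,"y":0.01,"z":0.002,"rx":0,"ry":-0.05,"rz":0,"fingers":-1},{"x":0.013,"y":0.01,"z":0.002,"rx":0,"ry":-0.05,"rz":0,"fingers":-1},{"x":0.013,"y":0.01,"z":0.002,"rx":0,"ry":-0.05,"rz":0,"fingers":-1},{"x":0.013,"y":0.01,"z":0.002,"rx":0,"ry":-0.05,"rz":0,"fingers":-1},{"x":0.013,"y":0.01,"z":0.002,"rx":0,"ry":-0.05,"rz":0,"fingers":-1},{"x":0.013,"y":0.01,"z":0.002,"rx":0,"ry":-0.05,"rz":0,"fingers":-1},{"x":0.013,"y":0.01,"z":0,"rx":0,"ry":-0.05,"rz":0,"fingers":-1},{"x":0.013,"y":0.01,"z":0,"rx":0,"ry":-0.05,"rz":0,"fingers":-1},{"x":0,"y":0,"z":0,"rx":0,"ry":0,"rz":0,"fingers":-1},{"x":0,"y":0,"z":0,"rx":0,"ry":0,"rz":0,"fingers":-1}])

```text
t: 22.75
ee_pos: [0.6768, -0.1236, 0.1444]
tcp_rot: [[-0.597, 0.143, 0.789], [0.066, 0.989, -0.129], [-0.8, -0.025, -0.6]]
force: [-0.3, -0.0, -1.4]
width: 0.0158
finger_force: 30.0
```

```bash
python3 - <<'E'
from goal import *
st(2);o=ctrl.get_obs()
print(o["joint_pos"].round(4).tolist(),o["ee_pos"].round(4).tolist(),rot())
E
```

```text
22.85 [ 0.6774 -0.1249  0.1463] F [ 0.1  -0.37 -0.98] w 0.0155 [[-0.594, 0.144, 0.791], [0.065, 0.989, -0.131], [-0.802, -0.026, -0.597]]
[1.039, 0.7854, -1.0916, 2.2814, 2.4954, 0.757, -0.4883] [0.6774, -0.1249, 0.1463] [ 0.023 -0.032  0.057]
```

The wrist flipped through by itself; the orientation is now nearly right. I go to 60 mm up the wall of bay 4.

>>> drive_tool(targets=[{"x":0.0112,"y":0.0075,"z":-0.002,"rx":0.012,"ry":-0.016,"rz":0.028,"fingers":-1},{"x":0.0112,"y":0.0075,"z":-0.01,"rx":0.012,"ry":-0.016,"rz":0.028,"fingers":-1},{"x":0,"y":0,"z":-0.02,"rx":0,"ry":0,"rz":0,"fingers":-1},{"x":0,"y":0,"z":0,"rx":0,"ry":0,"rz":0,"fingers":-1},{"x":0,"y":0,"z":0,"rx":0,"ry":0,"rz":0,"fingers":-1},{"x":0,"y":0,"z":0,"rx":0,"ry":0,"rz":0,"fingers":-1}])

```text
t: 23.35
ee_pos: [0.7, -0.1095, 0.1156]
tcp_rot: [[-0.57, 0.088, 0.817], [0.052, 0.996, -0.071], [-0.82, 0.002, -0.572]]
force: [-0.1, -0.5, -1.2]
width: 0.0161
finger_force: 30.0
```

```bash
python3 goal.py 4 .0145
```

```text
[ 0.66505965  0.01488886 -0.08736945] [ 0.43 -0.41  0.45  0.13  0.01 -0.42] [-2.41  0.1   1.58  0.52]
0.06 [ 0.6998 -0.1099  0.1139] d [-0.0002 -0.0004 -0.0017]
0.03 [ 0.6827 -0.1084  0.0893] d [-0.0173  0.0011 -0.0262]
0.005 [ 0.6684 -0.1071  0.0689] d [-0.0316  0.0024 -0.0467]
0 [ 0.6656 -0.1069  0.0648] d [-0.0345  0.0026 -0.0508]
23.45 [ 0.6997 -0.1088  0.1155] F [ 0.04  0.27 -1.17] w 0.0155 [[-0.57, 0.087, 0.817], [0.052, 0.996, -0.07], [-0.82, 0.002, -0.572]]
rotvec to goal [-0.002  0.002 -0.   ] joints [ 1.02  0.92 -1.06  2.25  2.65  0.79 -0.5 ]
```

>>> drive_tool(targets=[{"x":-0.0087,"y":0.0005,"z":-0.0132,"rx":0,"ry":0,"rz":0,"fingers":-1},{"x":-0.0087,"y":0.0005,"z":-0.0132,"rx":0,"ry":0,"rz":0,"fingers":-1},{"x":-0.0056,"y":0.0005,"z":-0.0082,"rx":0,"ry":0,"rz":0,"fingers":-1},{"x":-0.0056,"y":0.0002,"z":-0.0082,"rx":0,"ry":0,"rz":0,"fingers":-1},{"x":-0.003,"y":0,"z":-0.0043,"rx":0,"ry":0,"rz":0,"fingers":-1},{"x":0,"y":0,"z":0,"rx":0,"ry":0,"rz":0,"fingers":-1},{"x":0,"y":0,"z":0,"rx":0,"ry":0,"rz":0,"fingers":-1},{"x":0,"y":0,"z":0,"rx":0,"ry":0,"rz":0,"fingers":-1}])

```text
t: 24.12
ee_pos: [0.6675, -0.1053, 0.0682]
tcp_rot: [[-0.57, 0.084, 0.818], [0.051, 0.996, -0.067], [-0.82, 0.004, -0.572]]
force: [-7.0, 2.1, 5.0]
width: 0.0159
finger_force: 30.0
```

```bash
python3 goal.py 4 .0145 | tail -4
```

```text
0.005 [ 0.6684 -0.1071  0.0689] d [ 0.0009 -0.0018  0.0006]
0 [ 0.6656 -0.1069  0.0648] d [-0.002  -0.0015 -0.0035]
24.22 [ 0.6675 -0.1053  0.0682] F [-6.13  2.21  4.98] w 0.0159 [[-0.57, 0.084, 0.818], [0.051, 0.996, -0.067], [-0.82, 0.003, -0.572]]
rotvec to goal [-0.003  0.002 -0.003] joints [ 1.03  1.04 -1.02  2.31  2.78  0.9  -0.53]
```

>>> drive_tool(targets=[{"x":-0.0012,"y":-0.001,"z":0.0008,"rx":0,"ry":0,"rz":0,"fingers":-1},{"x":-0.0012,"y":0,"z":-0.0016,"rx":0,"ry":0,"rz":0,"fingers":-1},{"x":-0.0012,"y":0,"z":-0.0016,"rx":0,"ry":0,"rz":0,"fingers":-1},{"x":-0.0006,"y":0,"z":-0.0008,"rx":0,"ry":0,"rz":0,"fingers":-1},{"x":0,"y":0,"z":0,"rx":0,"ry":0,"rz":0,"fingers":-1},{"x":0,"y":0,"z":0,"rx":0,"ry":0,"rz":0,"fingers":-1},{"x":0,"y":0,"z":0,"rx":0,"ry":0,"rz":0,"fingers":-1}])

```text
t: 24.8
ee_pos: [0.6659, -0.1086, 0.0666]
tcp_rot: [[-0.565, 0.088, 0.82], [0.051, 0.996, -0.071], [-0.823, 0.002, -0.568]]
force: [-2.0, -0.9, 7.4]
width: 0.0159
finger_force: 30.0
```

```bash
python3 goal.py 4 .0145 | tail -3
```

```text
0 [ 0.6656 -0.1069  0.0648] d [-0.0003  0.0018 -0.0018]
24.9 [ 0.6659 -0.1086  0.0666] F [-2.25 -0.05  7.34] w 0.0158 [[-0.565, 0.088, 0.82], [0.051, 0.996, -0.071], [-0.823, 0.002, -0.568]]
rotvec to goal [-0.001  0.007  0.001] joints [ 1.03  1.05 -1.01  2.31  2.8   0.91 -0.53]
```

Wall and floor contact are both felt (about 6 N each). Release and retreat along the tool axis.

>>> drive_tool(targets=[{"x":0,"y":0,"z":0,"rx":0,"ry":0,"rz":0,"fingers":-0.4},{"x":0,"y":0,"z":0,"rx":0,"ry":0,"rz":0,"fingers":-0.2},{"x":0,"y":0,"z":0,"rx":0,"ry":0,"rz":0,"fingers":-0.2},{"x":0,"y":0,"z":0,"rx":0,"ry":0,"rz":0,"fingers":-0.2},{"x":0,"y":0,"z":0,"rx":0,"ry":0,"rz":0,"fingers":-0.2},{"x":-0.0122,"y":0.001,"z":0.0086,"rx":0,"ry":0,"rz":0,"fingers":-0.2},{"x":-0.0245,"y":0.002,"z":0.0172,"rx":0,"ry":0,"rz":0,"fingers":-0.2},{"x":-0.0245,"y":0.002,"z":0.0172,"rx":0,"ry":0,"rz":0,"fingers":-0.2},{"x":-0.01,"y":0.01,"z":0.03,"rx":0,"ry":0.1,"rz":0,"fingers":-0.2},{"x":-0.01,"y":0.01,"z":0.03,"rx":0,"ry":0.1,"rz":0,"fingers":-0.2},{"x":-0.01,"y":0.02,"z":0.02,"rx":0,"ry":0.1,"rz":0,"fingers":-0.2},{"x":-0.01,"y":0.03,"z":0,"rx":0,"ry":0.1,"rz":0,"fingers":-0.2}])

```text
t: 25.9
ee_pos: [0.5967, -0.0657, 0.1343]
tcp_rot: [[-0.773, 0.084, 0.629], [0.049, 0.996, -0.073], [-0.632, -0.025, -0.774]]
force: [-0.1, -1.1, 0.1]
width: 0.0367
finger_force: 0.0
```

>>> drive_tool(targets=[{"x":-0.01,"y":0.03,"z":0,"rx":0,"ry":0.1,"rz":0,"fingers":-0.2},{"x":-0.01,"y":0.03,"z":0,"rx":0,"ry":0.1,"rz":0,"fingers":-0.2},{"x":-0.01,"y":0.03,"z":0,"rx":0,"ry":0.1,"rz":0,"fingers":0},{"x":-0.01,"y":0.03,"z":0,"rx":0,"ry":0.1,"rz":0,"fingers":0},{"x":-0.01,"y":0.03,"z":0,"rx":0,"ry":0.1,"rz":0,"fingers":0},{"x":-0.01,"y":0.03,"z":0,"rx":0,"ry":0.1,"rz":0,"fingers":0},{"x":-0.01,"y":0.03,"z":0,"rx":0,"ry":0,"rz":0,"fingers":0},{"x":0,"y":0,"z":0,"rx":0,"ry":0,"rz":0,"fingers":0},{"x":0,"y":0,"z":0,"rx":0,"ry":0,"rz":0,"fingers":0}])

```text
t: 26.65
ee_pos: [0.536, 0.118, 0.1347]
tcp_rot: [[-0.984, 0.048, 0.169], [0.034, 0.996, -0.084], [-0.173, -0.077, -0.982]]
force: [0.2, -0.1, -0.4]
width: 0.046
finger_force: 0.0
```

```bash
cat >> plan.py <<'E'
def down(az):   # rotvec to tool straight down with the fingers' line at angle az (deg), and its half turn
    R=ctrl.get_obs()["tcp_rot"];out=[]
    for k in(0,180):
        a=np.radians(az+k);yv=np.array([np.cos(a),np.sin(a),0]);zv=np.array([0,0,-1.]);G=np.c_[np.cross(yv,zv),yv,zv]
        out.append(Ro.from_matrix(G@R.T).as_rotvec().round(3))
    return min(out,key=np.linalg.norm)
E
python3 - <<'E'
from plan import *
o=ctrl.get_obs();print(o["ee_pos"].round(4),o["joint_pos"].round(2),o["tcp_rot"].round(2).tolist(),down(120))
t=cam("top");s=cam("scene")
for r in discs(t): print(r[0].round(4),r[1].round(1),r[2].round(1),r[3].round(1))
b=((proj(s,[.67,-.06,.05])[0])).astype(int)
f=lambda i,u,v,r,n:cv2.resize(i[v-r:v+r,u-r:u+r],(n,n),interpolation=cv2.INTER_CUBIC)
a=proj(t,[.67,0.02,.05])[0].astype(int)
save("r4.png",np.hstack([f(t["img"],*a,80,400),f(s["img"],*b,60,400)]))
E
```

```text
[0.536  0.118  0.1347] [ 0.6   0.72 -1.28  2.    1.02  1.06  0.37] [[-0.98, 0.05, 0.17], [0.03, 1.0, -0.08], [-0.17, -0.08, -0.98]] [0.034 0.19  0.563]
[0.5609 0.0581] 74.2 [14.6 37.6] [220.2 152.5]
```

View pics/r4.png

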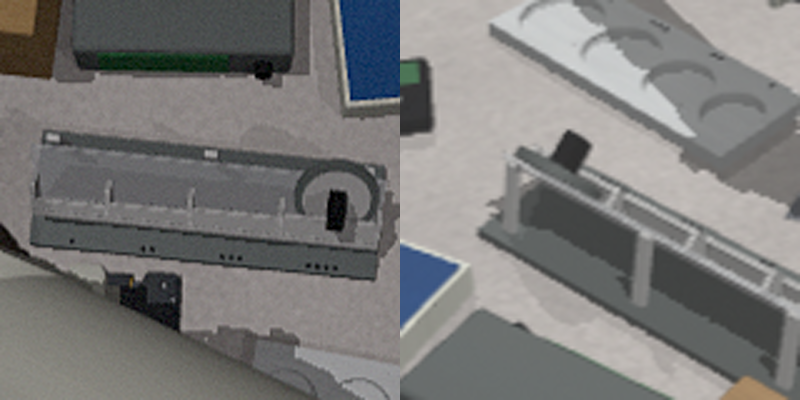

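Disc a stands properly in bay 4 (top crop around (337,208), leaning on the back wall). Now I locate the others in the scene view, since the arm hides them from the top camera.

```bash
python3 - <<'E'
from plan import *
import pickle
s=cam("scene");s0=pickle.load(open("scene0.pkl","rb"))
bx=(255,395,185,250)
for n,i in(("then",s0),("now",s)):
    for r in discs(i,.010,bx): print(n,r[0].round(4),r[1].round(0),r[2].round(1),r[3].round(1))
print(down(132))
E
```

```text
then [0.4212 0.3523] 177.0 [14.6 31.5] [371.4 226.2]
now [0.4911 0.0861] 162.0 [16.2 25.3] [277.1 209. ]
[0.017 0.195 0.778]
```

```bash
sed -i 's/box=(70,240,150,250)):/box=(70,240,150,250),th=45,amin=50):/; s/(G<45)/(G<th)/; s/50\*K\*K/amin*K*K/' h.py; python3 - <<'E'
from plan import *
import pickle
s=cam("scene");s0=pickle.load(open("scene0.pkl","rb"))
bx=(255,395,185,250)
for n,i in(("then",s0),("now",s)):
    for r in discs(i,.010,bx,60,25): print(n,r[0].round(4),r[1].round(0),r[2].round(1),r[3].round(1))
E
```

```text
then [0.4209 0.3524] 179.0 [17.  36.2] [371.4 226.2]
then [0.3061 0.3376] 13.0 [42.3 58.3] [381.  202.6]
then [0.4544 0.262 ] 29.0 [15.8 38. ] [336.9 222. ]
then [0.4585 0.1754] 23.0 [12.5 40.2] [309.1 212.8]
then [0.4902 0.0854] 179.0 [19.7 30.5] [277.  208.6]
now [0.4812 0.2737] 29.0 [15.8 37.8] [336.7 228.8]
now [0.4585 0.1754] 23.0 [12.4 40. ] [309.1 212.8]
now [0.4905 0.0856] 6.0 [21.2 32.1] [277.  208.7]
```

Disc b has been knocked by about (+27, +12) mm; it is now at about (0.487, 0.2745). c and d are unmoved.

>>> drive_tool(targets=[{"x":-0.007,"y":0.0224,"z":-0.004,"rx":0.0024,"ry":0.028,"rz":0.11,"fingers":0},{"x":-0.007,"y":0.0224,"z":-0.004,"rx":0.0024,"ry":0.028,"rz":0.11,"fingers":0},{"x":-0.007,"y":0.0224,"z":-0.004,"rx":0.0024,"ry":0.028,"rz":0.11,"fingers":0},{"x":-0.007,"y":0.0224,"z":-0.004,"rx":0.0024,"ry":0.028,"rz":0.11,"fingers":0},{"x":-0.007,"y":0.0224,"z":-0.004,"rx":0.0024,"ry":0.028,"rz":0.11,"fingers":0},{"x":-0.007,"y":0.0224,"z":-0.004,"rx":0.0024,"ry":0.028,"rz":0.11,"fingers":0},{"x":-0.007,"y":0.0224,"z":-0.004,"rx":0.0024,"ry":0.028,"rz":0.11,"fingers":0},{"x":0,"y":0,"z":0,"rx":0,"ry":0,"rz":0,"fingers":0},{"x":0,"y":0,"z":0,"rx":0,"ry":0,"rz":0,"fingers":0},{"x":0,"y":0,"z":0,"rx":0,"ry":0,"rz":0,"fingers":0}])

```text
t: 27.68
ee_pos: [0.4884, 0.2704, 0.1063]
tcp_rot: [[-0.75, -0.661, -0.001], [-0.661, 0.75, -0.001], [0.002, -0.0, -1.0]]
force: [-0.5, -0.7, -0.4]
width: 0.0459
finger_force: 0.0
```

```bash
python3 - <<'E'
from plan import *
st(3);print(down(130))
s=cam("scene")
for r in discs(s,.010,(255,395,185,250),60,25): print(r[0].round(4),r[1].round(0),r[2].round(1),r[3].round(1))
E
```

```text
27.83 [0.4886 0.2703 0.1067] F [-0.12 -0.5  -0.35] w 0.0459 [[-0.75, -0.661, -0.0], [-0.661, 0.75, -0.001], [0.001, -0.001, -1.0]]
[ 0.001 -0.    -0.025]
[0.4793 0.2728] 29.0 [17.3 40.7] [336.7 228.3]
[0.2738 0.2503] 106.0 [ nan 36.8] [358. 188.]
[0.3398 0.2423] 24.0 [ 6.8 57. ] [346.9 198.4]
[0.4591 0.1759] 25.0 [13.  43.3] [309.2 212.9]
[0.3361 0.1629] 97.0 [ 9.  83.5] [323.9 189.8]
[0.4894 0.0854] 6.0 [22.1 33.4] [277.2 208.5]h.py:27: RuntimeWarning: invalid value encountered in sqrt
  out.append((mid,a,np.sqrt(12*w)*1e3,b))
```

>>> drive_tool(targets=[{"x":-0.0016,"y":0.0042,"z":-0.03,"rx":0,"ry":0,"rz":0,"fingers":0},{"x":0,"y":0,"z":-0.03,"rx":0,"ry":0,"rz":0,"fingers":0},{"x":0,"y":0,"z":-0.0315,"rx":0,"ry":0,"rz":0,"fingers":0},{"x":0,"y":0,"z":0,"rx":0,"ry":0,"rz":0,"fingers":0},{"x":0,"y":0,"z":0,"rx":0,"ry":0,"rz":0,"fingers":0},{"x":0,"y":0,"z":0,"rx":0,"ry":0,"rz":0,"fingers":-1},{"x":0,"y":0,"z":0,"rx":0,"ry":0,"rz":0,"fingers":-1},{"x":0,"y":0,"z":0,"rx":0,"ry":0,"rz":0,"fingers":-1},{"x":0,"y":0,"z":0,"rx":0,"ry":0,"rz":0,"fingers":-1},{"x":0,"y":0,"z":0,"rx":0,"ry":0,"rz":0,"fingers":-1},{"x":0,"y":0,"z":0,"rx":0,"ry":0,"rz":0,"fingers":-1},{"x":0,"y":0,"z":0,"rx":0,"ry":0,"rz":0,"fingers":-1}], newtons=30)

```text
t: 28.88
ee_pos: [0.4866, 0.2762, 0.0157]
tcp_rot: [[-0.748, -0.664, -0.001], [-0.664, 0.748, -0.0], [0.001, 0.0, -1.0]]
force: [-0.1, -1.4, 4.7]
width: 0.0157
finger_force: 30.0
```

>>> drive_tool(targets=[{"x":0,"y":0,"z":0,"rx":0,"ry":0,"rz":0,"fingers":-1},{"x":0,"y":0,"z":0.04,"rx":0,"ry":0,"rz":0,"fingers":-1},{"x":0,"y":0,"z":0.04,"rx":0,"ry":0,"rz":0,"fingers":-1},{"x":-0.0006,"y":-0.0375,"z":0,"rx":0,"ry":0,"rz":0,"fingers":-1},{"x":-0.0006,"y":-0.0375,"z":0,"rx":0,"ry":0,"rz":0,"fingers":-1},{"x":-0.0006,"y":-0.0375,"z":0,"rx":0,"ry":0,"rz":0,"fingers":-1},{"x":-0.0006,"y":-0.0375,"z":0,"rx":0,"ry":0,"rz":0,"fingers":-1},{"x":-0.0006,"y":-0.0375,"z":0,"rx":0,"ry":0,"rz":0,"fingers":-1},{"x":-0.0006,"y":-0.0375,"z":0,"rx":0,"ry":0,"rz":0,"fingers":-1},{"x":-0.0006,"y":-0.0375,"z":0,"rx":0,"ry":0,"rz":0,"fingers":-1},{"x":-0.0006,"y":-0.0375,"z":0,"rx":0,"ry":0,"rz":0,"fingers":-1},{"x":-0.0006,"y":-0.0375,"z":0,"rx":0,"ry":0,"rz":0,"fingers":-1}])

```text
t: 29.88
ee_pos: [0.4803, -0.0632, 0.0949]
tcp_rot: [[-0.748, -0.664, -0.002], [-0.664, 0.748, 0.0], [0.001, 0.001, -1.0]]
force: [1.8, -0.2, 0.1]
width: 0.0155
finger_force: 30.0
```

```bash
python3 -c "
from plan import *
st(4)"
```

```text
30.08 [ 0.4806 -0.0626  0.0948] F [ 0.29 -1.45 -0.89] w 0.0159 [[-0.751, -0.661, -0.002], [-0.661, 0.751, 0.001], [0.001, 0.002, -1.0]]
```

>>> drive_tool(targets=[{"x":0.0006,"y":0,"z":-0.03,"rx":0,"ry":0,"rz":0,"fingers":-1},{"x":0,"y":0,"z":-0.025,"rx":0,"ry":0,"rz":0,"fingers":-1},{"x":0,"y":0,"z":-0.006,"rx":0,"ry":0,"rz":0,"fingers":-1},{"x":0,"y":0,"z":-0.003,"rx":0,"ry":0,"rz":0,"fingers":-1},{"x":0,"y":0,"z":0,"rx":0,"ry":0,"rz":0,"fingers":-1},{"x":0,"y":0,"z":0,"rx":0,"ry":0,"rz":0,"fingers":-1},{"x":0,"y":0,"z":0,"rx":0,"ry":0,"rz":0,"fingers":-1},{"x":0,"y":0,"z":0,"rx":0,"ry":0,"rz":0,"fingers":-1}])

```text
t: 30.75
ee_pos: [0.4819, -0.0605, 0.0316]
tcp_rot: [[-0.747, -0.664, -0.001], [-0.664, 0.747, 0.0], [0.0, 0.001, -1.0]]
force: [0.4, 0.3, 0.4]
width: 0.0156
finger_force: 30.0
```

```bash
python3 -c "
from plan import *
st(3)"
```

```text
30.9 [ 0.4819 -0.0606  0.0317] F [0.03 0.79 1.85] w 0.0159 [[-0.748, -0.664, -0.0], [-0.664, 0.748, 0.001], [-0.0, 0.001, -1.0]]
```

>>> drive_tool(targets=[{"x":0,"y":0,"z":-0.0005,"rx":0,"ry":0,"rz":0,"fingers":-1},{"x":0,"y":0,"z":0,"rx":0,"ry":0,"rz":0,"fingers":-1},{"x":0,"y":0,"z":0,"rx":0,"ry":0,"rz":0,"fingers":-1},{"x":0,"y":0,"z":0.01,"rx":0,"ry":0,"rz":0,"fingers":-1},{"x":-0.0068,"y":-0.0368,"z":0,"rx":0,"ry":0,"rz":0,"fingers":-1},{"x":-0.0068,"y":-0.0368,"z":0,"rx":0,"ry":0,"rz":0,"fingers":-1},{"x":0,"y":0,"z":0,"rx":0,"ry":0,"rz":0,"fingers":-1},{"x":0,"y":0,"z":0,"rx":0,"ry":0,"rz":0,"fingers":-1},{"x":0,"y":0,"z":0,"rx":0,"ry":0,"rz":0,"fingers":-1},{"x":0,"y":0,"z":0,"rx":0,"ry":0,"rz":0,"fingers":-1}])

```text
t: 31.73
ee_pos: [0.468, -0.1339, 0.041]
tcp_rot: [[-0.747, -0.664, -0.001], [-0.664, 0.747, 0.001], [0.0, 0.001, -1.0]]
force: [-0.0, 0.2, -1.0]
width: 0.0156
finger_force: 30.0
```

```bash
python3 -c "
from plan import *
st(4)"
```

```text
31.93 [ 0.4681 -0.1338  0.0408] F [-0.29  0.28 -0.63] w 0.0157 [[-0.747, -0.665, -0.001], [-0.665, 0.747, 0.0], [0.001, 0.001, -1.0]]
```

>>> drive_tool(targets=[{"x":0,"y":0,"z":-0.006,"rx":0,"ry":0,"rz":0,"fingers":-1},{"x":0,"y":0,"z":-0.003,"rx":0,"ry":0,"rz":0,"fingers":-1},{"x":0,"y":0,"z":-0.0018,"rx":0,"ry":0,"rz":0,"fingers":-1},{"x":0,"y":0,"z":0,"rx":0,"ry":0,"rz":0,"fingers":-1},{"x":0,"y":0,"z":0,"rx":0,"ry":0,"rz":0,"fingers":-1},{"x":0,"y":0,"z":0,"rx":0,"ry":0,"rz":0,"fingers":-1}])

```text
t: 32.43
ee_pos: [0.4679, -0.1348, 0.0299]
tcp_rot: [[-0.748, -0.664, -0.001], [-0.664, 0.748, 0.0], [0.001, 0.001, -1.0]]
force: [0.5, 0.3, -0.7]
width: 0.016
finger_force: 30.0
```

```bash
python3 -c "
from plan import *
st(4)"
```

```text
32.63 [ 0.468  -0.1349  0.03  ] F [-0.12 -0.06 -0.72] w 0.0161 [[-0.748, -0.664, -0.001], [-0.664, 0.748, 0.0], [0.001, 0.001, -1.0]]
```

>>> drive_tool(targets=[{"x":0,"y":0,"z":-0.0015,"rx":0,"ry":0,"rz":0,"fingers":-1},{"x":0,"y":0,"z":-0.0015,"rx":0,"ry":0,"rz":0,"fingers":-1},{"x":0,"y":0,"z":-0.001,"rx":0,"ry":0,"rz":0,"fingers":-1},{"x":0,"y":0,"z":0,"rx":0,"ry":0,"rz":0,"fingers":-1},{"x":0,"y":0,"z":0,"rx":0,"ry":0,"rz":0,"fingers":-0.35},{"x":0,"y":0,"z":0,"rx":0,"ry":0,"rz":0,"fingers":-0.35},{"x":0,"y":0,"z":0,"rx":0,"ry":0,"rz":0,"fingers":-0.35},{"x":0,"y":0,"z":0,"rx":0,"ry":0,"rz":0,"fingers":-0.35},{"x":0,"y":0,"z":0,"rx":0,"ry":0,"rz":0,"fingers":-0.35},{"x":0,"y":0,"z":0,"rx":0,"ry":0,"rz":0,"fingers":-0.35},{"x":0,"y":0,"z":0,"rx":0,"ry":0,"rz":0,"fingers":-0.35}])

```text
t: 33.55
ee_pos: [0.4679, -0.1349, 0.0259]
tcp_rot: [[-0.748, -0.664, -0.001], [-0.664, 0.748, 0.0], [0.001, 0.001, -1.0]]
force: [0.1, -0.5, 0.5]
width: 0.0296
finger_force: 0.0
```

>>> drive_tool(targets=[{"x":0,"y":0,"z":-0.002,"rx":0,"ry":0,"rz":0,"fingers":-0.35},{"x":0,"y":0,"z":-0.002,"rx":0,"ry":0,"rz":0,"fingers":-0.35},{"x":0,"y":0,"z":-0.0015,"rx":0,"ry":0,"rz":0,"fingers":-0.35},{"x":0,"y":0,"z":0,"rx":0,"ry":0,"rz":0,"fingers":-0.35},{"x":0,"y":0,"z":0,"rx":0,"ry":0,"rz":0,"fingers":-0.35},{"x":0,"y":0,"z":0,"rx":0,"ry":0,"rz":0,"fingers":-0.35}])

```text
t: 34.05
ee_pos: [0.4679, -0.1349, 0.0203]
tcp_rot: [[-0.748, -0.664, -0.001], [-0.664, 0.748, 0.0], [0.001, 0.001, -1.0]]
force: [-0.5, 0.0, 0.1]
width: 0.0297
finger_force: 0.0
```

```bash
python3 -c "
from plan import *
st(4)"
```

```text
34.25 [ 0.4679 -0.1349  0.0204] F [0.17 0.07 0.27] w 0.0299 [[-0.748, -0.664, -0.001], [-0.664, 0.748, 0.0], [0.001, 0.001, -1.0]]
```

Disc b is seated in step 2. Regrasp, lift, turn towards bay 2.

>>> drive_tool(targets=[{"x":0,"y":0,"z":0.0022,"rx":0,"ry":0,"rz":0,"fingers":-0.35},{"x":0,"y":0,"z":0,"rx":0,"ry":0,"rz":0,"fingers":-1},{"x":0,"y":0,"z":0,"rx":0,"ry":0,"rz":0,"fingers":-1},{"x":0,"y":0,"z":0,"rx":0,"ry":0,"rz":0,"fingers":-1},{"x":0,"y":0,"z":0,"rx":0,"ry":0,"rz":0,"fingers":-1},{"x":0,"y":0,"z":0,"rx":0,"ry":0,"rz":0,"fingers":-1},{"x":0,"y":0,"z":0,"rx":0,"ry":0,"rz":0,"fingers":-1},{"x":0,"y":0,"z":0.015,"rx":0,"ry":0,"rz":0,"fingers":-1},{"x":0,"y":0,"z":0.04,"rx":0,"ry":0,"rz":0,"fingers":-1},{"x":0,"y":0,"z":0.04,"rx":0,"ry":0,"rz":0,"fingers":-1},{"x":0,"y":0,"z":0.04,"rx":0,"ry":0,"rz":0,"fingers":-1}], newtons=30)

```text
t: 35.17
ee_pos: [0.467, -0.1343, 0.1582]
tcp_rot: [[-0.748, -0.664, -0.003], [-0.664, 0.748, 0.003], [0.001, 0.004, -1.0]]
force: [1.9, -0.7, -0.0]
width: 0.0157
finger_force: 30.0
```

>>> drive_tool(targets=[{"x":0.0215,"y":0.0264,"z":0,"rx":0,"ry":0,"rz":-0.115,"fingers":-1},{"x":0.0215,"y":0.0264,"z":0,"rx":0,"ry":0,"rz":-0.115,"fingers":-1},{"x":0.0215,"y":0.0264,"z":0,"rx":0,"ry":0,"rz":-0.115,"fingers":-1},{"x":0.0215,"y":0.0264,"z":0,"rx":0,"ry":0,"rz":-0.115,"fingers":-1},{"x":0.0215,"y":0.0264,"z":0,"rx":0,"ry":0,"rz":-0.115,"fingers":-1},{"x":0.0215,"y":0.0264,"z":0,"rx":0,"ry":0,"rz":-0.115,"fingers":-1},{"x":0.0215,"y":0.0264,"z":0,"rx":0,"ry":0,"rz":-0.115,"fingers":-1},{"x":0,"y":0,"z":0,"rx":0,"ry":0,"rz":0,"fingers":-1}])

```text
t: 35.83
ee_pos: [0.6207, 0.0589, 0.1589]
tcp_rot: [[-0.997, 0.077, 0.003], [0.077, 0.997, 0.006], [-0.003, 0.007, -1.0]]
force: [-0.5, 1.4, 0.6]
width: 0.0158
finger_force: 30.0
```

>>> drive_tool(targets=[{"x":0.004,"y":0,"z":0,"rx":-0.008,"ry":-0.09,"rz":0,"fingers":-1},{"x":0.004,"y":0,"z":0,"rx":-0.008,"ry":-0.09,"rz":0,"fingers":-1},{"x":0.004,"y":0,"z":0,"rx":-0.008,"ry":-0.09,"rz":0,"fingers":-1},{"x":0.004,"y":0,"z":0,"rx":-0.008,"ry":-0.09,"rz":0,"fingers":-1},{"x":0.004,"y":0,"z":0,"rx":-0.007,"ry":-0.08,"rz":0,"fingers":-1},{"x":0.004,"y":0,"z":0,"rx":-0.007,"ry":-0.08,"rz":0,"fingers":-1},{"x":0.004,"y":0,"z":0,"rx":-0.007,"ry":-0.08,"rz":0,"fingers":-1},{"x":0.004,"y":0,"z":0,"rx":-0.007,"ry":-0.08,"rz":0,"fingers":-1},{"x":0.004,"y":0,"z":0,"rx":-0.007,"ry":-0.08,"rz":0,"fingers":-1},{"x":0.004,"y":0,"z":0,"rx":-0.007,"ry":-0.08,"rz":0,"fingers":-1},{"x":0,"y":0,"z":0,"rx":0,"ry":0,"rz":0,"fingers":-1},{"x":0,"y":0,"z":0,"rx":0,"ry":0,"rz":0,"fingers":-1}])

```text
t: 36.83
ee_pos: [0.6544, 0.0472, 0.1549]
tcp_rot: [[-0.706, 0.086, 0.703], [0.051, 0.996, -0.07], [-0.707, -0.013, -0.707]]
force: [-0.5, 0.0, -1.1]
width: 0.0156
finger_force: 30.0
```

```bash
python3 goal.py 2 .0145
```

```text
[ 0.66505965  0.01488886 -0.08736945] [ 0.43 -0.41  0.45  0.13  0.01 -0.42] [-2.41  0.1   1.58  0.52]
0.06 [0.7106 0.0659 0.1074] d [ 0.0562  0.0187 -0.0475]
0.03 [0.6935 0.0674 0.0828] d [ 0.0391  0.0202 -0.0721]
0.005 [0.6792 0.0686 0.0623] d [ 0.0248  0.0214 -0.0926]
0 [0.6763 0.0689 0.0582] d [ 0.0219  0.0217 -0.0967]
36.93 [0.6563 0.0468 0.1566] F [-0.36  0.36 -0.48] w 0.0159 [[-0.703, 0.088, 0.705], [0.054, 0.996, -0.071], [-0.709, -0.012, -0.705]]
rotvec to goal [-0.003 -0.172  0.002] joints [ 0.59  0.55 -0.98  2.25  2.03  0.68 -0.49]
```

>>> drive_tool(targets=[{"x":0.0133,"y":0.0048,"z":0,"rx":0,"ry":-0.043,"rz":0,"fingers":-1},{"x":0.0133,"y":0.0048,"z":0,"rx":0,"ry":-0.043,"rz":0,"fingers":-1},{"x":0.0133,"y":0.0048,"z":-0.01,"rx":0,"ry":-0.043,"rz":0,"fingers":-1},{"x":0.0133,"y":0.0048,"z":-0.018,"rx":0,"ry":-0.043,"rz":0,"fingers":-1},{"x":0,"y":0,"z":-0.02,"rx":0,"ry":0,"rz":0,"fingers":-1},{"x":0,"y":0,"z":0,"rx":0,"ry":0,"rz":0,"fingers":-1},{"x":0,"y":0,"z":0,"rx":0,"ry":0,"rz":0,"fingers":-1},{"x":0,"y":0,"z":0,"rx":0,"ry":0,"rz":0,"fingers":-1}])

```text
t: 37.6
ee_pos: [0.7101, 0.0658, 0.1098]
tcp_rot: [[-0.569, 0.089, 0.817], [0.053, 0.996, -0.071], [-0.82, 0.003, -0.572]]
force: [-0.4, 0.2, 0.6]
width: 0.0157
finger_force: 30.0
```

```bash
python3 goal.py 2 .0145|tail -6
```

```text
0.06 [0.7106 0.0659 0.1074] d [ 0.0005  0.     -0.0025]
0.03 [0.6935 0.0674 0.0828] d [-0.0167  0.0015 -0.027 ]
0.005 [0.6792 0.0686 0.0623] d [-0.0309  0.0028 -0.0475]
0 [0.6763 0.0689 0.0582] d [-0.0338  0.003  -0.0516]
37.7 [0.7104 0.0658 0.1109] F [ 0.11 -0.08 -0.56] w 0.0158 [[-0.568, 0.089, 0.818], [0.053, 0.996, -0.071], [-0.822, 0.003, -0.57]]
rotvec to goal [-0.002  0.004  0.001] joints [ 0.48  0.83 -0.91  2.23  2.44  0.99 -0.73]
```

>>> drive_tool(targets=[{"x":-0.0088,"y":0.0008,"z":-0.013,"rx":0,"ry":0,"rz":0,"fingers":-1},{"x":-0.0088,"y":0.0008,"z":-0.013,"rx":0,"ry":0,"rz":0,"fingers":-1},{"x":-0.006,"y":0.0005,"z":-0.009,"rx":0,"ry":0,"rz":0,"fingers":-1},{"x":-0.004,"y":0.0005,"z":-0.006,"rx":0,"ry":0,"rz":0,"fingers":-1},{"x":-0.003,"y":0.0004,"z":-0.0045,"rx":0,"ry":0,"rz":0,"fingers":-1},{"x":-0.002,"y":0,"z":-0.003,"rx":0,"ry":0,"rz":0,"fingers":-1},{"x":-0.001,"y":0,"z":-0.0013,"rx":0,"ry":0,"rz":0,"fingers":-1},{"x":0,"y":0,"z":0,"rx":0,"ry":0,"rz":0,"fingers":-1},{"x":0,"y":0,"z":0,"rx":0,"ry":0,"rz":0,"fingers":-1},{"x":0,"y":0,"z":0,"rx":0,"ry":0,"rz":0,"fingers":-1}])

```text
t: 38.53
ee_pos: [0.6768, 0.0692, 0.0599]
tcp_rot: [[-0.568, 0.088, 0.818], [0.053, 0.996, -0.07], [-0.821, 0.003, -0.57]]
force: [0.9, 0.7, 1.8]
width: 0.016
finger_force: 30.0
```

```bash
cat >> goal.py <<'E'
    F=ctrl.get_obs()["force"]; xd=bay([0,0,p[2]],[[1,0,0]])[0]-bay([0,0,p[2]],[[0,0,0]])[0]; zd=bay([0,0,p[2]],[[0,0,1]])[0]-bay([0,0,p[2]],[[0,0,0]])[0]
    print("F wall",F@xd,"F floor",F@zd)
E
python3 goal.py 2 .0145|tail -4
```

```text
File "goal.py", line 22
    F=ctrl.get_obs()["force"]; xd=bay([0,0,p[2]],[[1,0,0]])[0]-bay([0,0,p[2]],[[0,0,0]])[0]; zd=bay([0,0,p[2]],[[0,0,1]])[0]-bay([0,0,p[2]],[[0,0,0]])[0]
IndentationError: unexpected indent
```

>>> drive_tool(targets=[{"x":0,"y":0,"z":0,"rx":0,"ry":0,"rz":0,"fingers":-0.4},{"x":0,"y":0,"z":0,"rx":0,"ry":0,"rz":0,"fingers":-0.2},{"x":0,"y":0,"z":0,"rx":0,"ry":0,"rz":0,"fingers":-0.2},{"x":0,"y":0,"z":0,"rx":0,"ry":0,"rz":0,"fingers":-0.2},{"x":0,"y":0,"z":0,"rx":0,"ry":0,"rz":0,"fingers":-0.2},{"x":-0.0122,"y":0.001,"z":0.0086,"rx":0,"ry":0,"rz":0,"fingers":-0.2},{"x":-0.0245,"y":0.002,"z":0.0172,"rx":0,"ry":0,"rz":0,"fingers":-0.2},{"x":-0.0245,"y":0.002,"z":0.0172,"rx":0,"ry":0,"rz":0,"fingers":-0.2},{"x":-0.01,"y":0,"z":0.03,"rx":0,"ry":0.1,"rz":0,"fingers":-0.2},{"x":-0.01,"y":0,"z":0.03,"rx":0,"ry":0.1,"rz":0,"fingers":-0.2},{"x":-0.01,"y":0,"z":0.02,"rx":0,"ry":0.1,"rz":0,"fingers":-0.2},{"x":-0.01,"y":0,"z":0,"rx":0,"ry":0.1,"rz":0,"fingers":-0.2}])

```text
t: 39.53
ee_pos: [0.5869, 0.0644, 0.157]
tcp_rot: [[-0.784, 0.092, 0.615], [0.042, 0.995, -0.095], [-0.62, -0.049, -0.783]]
force: [0.4, -2.1, -0.7]
width: 0.0367
finger_force: 0.0
```

>>> drive_tool(targets=[{"x":-0.005,"y":0,"z":0,"rx":0.01,"ry":0.1,"rz":0,"fingers":-0.2},{"x":-0.005,"y":0,"z":0,"rx":0.01,"ry":0.1,"rz":0,"fingers":-0.2},{"x":-0.005,"y":-0.01,"z":0,"rx":0.01,"ry":0.1,"rz":0,"fingers":0},{"x":-0.005,"y":-0.03,"z":0,"rx":0.01,"ry":0.1,"rz":0,"fingers":0},{"x":0,"y":-0.035,"z":0,"rx":0.01,"ry":0.1,"rz":0,"fingers":0},{"x":0,"y":-0.035,"z":0,"rx":0.01,"ry":0.1,"rz":0,"fingers":0},{"x":0,"y":0,"z":0,"rx":0,"ry":0,"rz":0,"fingers":0},{"x":0,"y":0,"z":0,"rx":0,"ry":0,"rz":0,"fingers":0}])

```text
t: 40.2
ee_pos: [0.5738, -0.0422, 0.1515]
tcp_rot: [[-0.981, 0.083, 0.176], [0.072, 0.995, -0.072], [-0.181, -0.058, -0.982]]
force: [-0.0, 1.2, -0.7]
width: 0.046
finger_force: 0.0
```

```bash
sed -i '/^    F=ctrl/,$d' goal.py; cat >> goal.py <<'E'
if __name__=="__main__":
    F=ctrl.get_obs()["force"]; e=bay([0,0,p[2]],np.vstack([np.zeros(3),np.eye(3)])); print("F wall",F@(e[1]-e[0]),"F floor",F@(e[3]-e[0]))
E
cat > see.py <<'E'
from plan import *
import pickle
o=ctrl.get_obs();print(o["t"],o["ee_pos"].round(4),o["joint_pos"].round(2),"down120",down(120),"down75",down(75))
t=cam("top");s=cam("scene")
for n,i,bx in(("scene",s,(255,395,185,250)),("top",t,(70,240,150,250)),("rack",t,(165,315,75,140))):
    for r in discs(i,.010,bx,45 if n!="scene" else 60,25): print(n,r[0].round(4),r[1].round(0),r[2].round(1),r[3].round(1))
for b in(1,2,3,4):
    y,z=B[b];print("expect grip px bay",b,proj(t,bay(p,[[-.026,y,z]])).round(1))
a=proj(t,[.67,.02,.05])[0].astype(int)
import time;save("rk%d.png"%int(o["t"]),cv2.resize(t["img"][a[1]-60:a[1]+60,a[0]-80:a[0]+80],None,fx=5,fy=5,interpolation=cv2.INTER_CUBIC))
E
python3 see.py 2>/dev/null
```

```text
40.2 [ 0.5738 -0.0422  0.1515] [ 0.88  0.62 -1.17  1.96  0.88  0.93  0.77] down120 [0.017 0.193 0.6  ] down75 [ 0.088  0.17  -0.183]
scene [0.4587 0.1755] 22.0 [12.1 39.8] [309.1 212.8]
scene [0.4902 0.0854] 177.0 [19.5 29.6] [277.  208.6]
top [0.4635 0.1776] 28.0 [17.1 26.1] [170.2 191.9]
top [0.4948 0.0877] 164.0 [17.2 25.4] [207.7 179.2]
top [0.5563 0.0263] 50.0 [10.5 37. ] [233.1 154.5]
rack [0.6903 0.0736] 122.0 [16.4 21. ] [214.5 101.2]
rack [0.6091 0.0711] 29.0 [17.2 40.1] [215.  133.1]
rack [ 0.7353 -0.114 ] 44.0 [ nan 78.1] [289.4  84.5]
expect grip px bay 1 [[182.5 103.6]]
expect grip px bay 2 [[214.3 105.3]]
expect grip px bay 3 [[249.6 107.3]]
expect grip px bay 4 [[288.2 109.6]]
```

>>> drive_tool(targets=[{"x":-0.0157,"y":0.0312,"z":-0.002,"rx":0.0024,"ry":0.0276,"rz":0.081,"fingers":0},{"x":-0.0157,"y":0.0312,"z":-0.002,"rx":0.0024,"ry":0.0276,"rz":0.081,"fingers":0},{"x":-0.0157,"y":0.0312,"z":-0.004,"rx":0.0024,"ry":0.0276,"rz":0.081,"fingers":0},{"x":-0.0157,"y":0.0312,"z":-0.006,"rx":0.0024,"ry":0.0276,"rz":0.081,"fingers":0},{"x":-0.0157,"y":0.0312,"z":-0.008,"rx":0.0024,"ry":0.0276,"rz":0.081,"fingers":0},{"x":-0.0157,"y":0.0312,"z":-0.012,"rx":0.0024,"ry":0.0276,"rz":0.081,"fingers":0},{"x":-0.0157,"y":0.0312,"z":-0.012,"rx":0.0024,"ry":0.0276,"rz":0.081,"fingers":0},{"x":0,"y":0,"z":0,"rx":0,"ry":0,"rz":0,"fingers":0},{"x":0,"y":0,"z":0,"rx":0,"ry":0,"rz":0,"fingers":0},{"x":0,"y":0,"z":0,"rx":0,"ry":0,"rz":0,"fingers":0}])

```text
t: 41.13
ee_pos: [0.462, 0.1801, 0.1062]
tcp_rot: [[-0.877, -0.48, 0.002], [-0.48, 0.877, -0.004], [-0.0, -0.005, -1.0]]
force: [-0.5, -0.6, -0.7]
width: 0.0459
finger_force: 0.0
```

```bash
python3 -c "
from plan import *
st(3);print(down(118))"
```

```text
41.28 [0.4634 0.1784 0.1065] F [ 0.3  -0.    0.18] w 0.0457 [[-0.879, -0.476, 0.003], [-0.476, 0.879, -0.004], [-0.001, -0.005, -1.0]]
[ 0.004  0.003 -0.008]
```

>>> drive_tool(targets=[{"x":0.0006,"y":-0.0021,"z":-0.03,"rx":0.004,"ry":0.003,"rz":0,"fingers":0},{"x":0,"y":0,"z":-0.03,"rx":0,"ry":0,"rz":0,"fingers":0},{"x":0,"y":0,"z":-0.0315,"rx":0,"ry":0,"rz":0,"fingers":0},{"x":0,"y":0,"z":0,"rx":0,"ry":0,"rz":0,"fingers":0},{"x":0,"y":0,"z":0,"rx":0,"ry":0,"rz":0,"fingers":0},{"x":0,"y":0,"z":0,"rx":0,"ry":0,"rz":0,"fingers":-1},{"x":0,"y":0,"z":0,"rx":0,"ry":0,"rz":0,"fingers":-1},{"x":0,"y":0,"z":0,"rx":0,"ry":0,"rz":0,"fingers":-1},{"x":0,"y":0,"z":0,"rx":0,"ry":0,"rz":0,"fingers":-1},{"x":0,"y":0,"z":0,"rx":0,"ry":0,"rz":0,"fingers":-1},{"x":0,"y":0,"z":0,"rx":0,"ry":0,"rz":0,"fingers":-1},{"x":0,"y":0,"z":0,"rx":0,"ry":0,"rz":0,"fingers":-1}], newtons=30)

```text
t: 42.28
ee_pos: [0.4638, 0.1772, 0.0151]
tcp_rot: [[-0.878, -0.478, -0.001], [-0.478, 0.878, 0.001], [0.0, 0.001, -1.0]]
force: [-0.1, -0.7, 4.9]
width: 0.0161
finger_force: 30.0
```

>>> drive_tool(targets=[{"x":0,"y":0,"z":0,"rx":0,"ry":0,"rz":0,"fingers":-1},{"x":0,"y":0,"z":0.04,"rx":0,"ry":0,"rz":0,"fingers":-1},{"x":0,"y":0,"z":0.04,"rx":0,"ry":0,"rz":0,"fingers":-1},{"x":0.0025,"y":-0.0341,"z":0,"rx":0,"ry":0,"rz":0,"fingers":-1},{"x":0.0025,"y":-0.0341,"z":0,"rx":0,"ry":0,"rz":0,"fingers":-1},{"x":0.0025,"y":-0.0341,"z":0,"rx":0,"ry":0,"rz":0,"fingers":-1},{"x":0.0025,"y":-0.0341,"z":0,"rx":0,"ry":0,"rz":0,"fingers":-1},{"x":0.0025,"y":-0.0341,"z":0,"rx":0,"ry":0,"rz":0,"fingers":-1},{"x":0.0025,"y":-0.0341,"z":0,"rx":0,"ry":0,"rz":0,"fingers":-1},{"x":0.0025,"y":-0.0341,"z":0,"rx":0,"ry":0,"rz":0,"fingers":-1},{"x":0,"y":0,"z":-0.03,"rx":0,"ry":0,"rz":0,"fingers":-1},{"x":0,"y":0,"z":-0.024,"rx":0,"ry":0,"rz":0,"fingers":-1}])

```text
t: 43.28
ee_pos: [0.4816, -0.0657, 0.0398]
tcp_rot: [[-0.882, -0.471, -0.0], [-0.471, 0.882, 0.0], [0.0, 0.0, -1.0]]
force: [0.5, 0.0, -0.8]
width: 0.0155
finger_force: 30.0
```

```bash
python3 -c "
from plan import *
st(5)"
```

```text
43.53 [ 0.4814 -0.0603  0.0416] F [ 0.04 -0.15 -1.14] w 0.016 [[-0.878, -0.479, -0.001], [-0.479, 0.878, 0.002], [-0.0, 0.002, -1.0]]
```

>>> drive_tool(targets=[{"x":0,"y":-0.0023,"z":-0.004,"rx":0,"ry":0,"rz":0,"fingers":-1},{"x":0,"y":0,"z":0,"rx":0,"ry":0,"rz":0,"fingers":-1},{"x":0,"y":0,"z":-0.003,"rx":0,"ry":0,"rz":0,"fingers":-1},{"x":0,"y":0,"z":-0.003,"rx":0,"ry":0,"rz":0,"fingers":-1},{"x":0,"y":0,"z":-0.002,"rx":0,"ry":0,"rz":0,"fingers":-1},{"x":0,"y":0,"z":0,"rx":0,"ry":0,"rz":0,"fingers":-1},{"x":0,"y":0,"z":0,"rx":0,"ry":0,"rz":0,"fingers":-1},{"x":0,"y":0,"z":0,"rx":0,"ry":0,"rz":0,"fingers":-1}])

```text
t: 44.2
ee_pos: [0.481, -0.0636, 0.0287]
tcp_rot: [[-0.878, -0.478, -0.002], [-0.478, 0.878, 0.001], [0.001, 0.002, -1.0]]
force: [0.1, -0.7, -1.3]
width: 0.0155
finger_force: 30.0
```

```bash
python3 -c "
from plan import *
st(4)"
```

```text
44.4 [ 0.481  -0.0637  0.0287] F [-0.19 -0.27 -0.47] w 0.0156 [[-0.878, -0.478, -0.001], [-0.478, 0.878, 0.001], [0.001, 0.002, -1.0]]
```

Free at 2.4 mm below the rim level, so it is entering. Lower, release, and probe with the fingertips.

>>> drive_tool(targets=[{"x":0,"y":0,"z":-0.0015,"rx":0,"ry":0,"rz":0,"fingers":-1},{"x":0,"y":0,"z":-0.0015,"rx":0,"ry":0,"rz":0,"fingers":-1},{"x":0,"y":0,"z":0,"rx":0,"ry":0,"rz":0,"fingers":-1},{"x":0,"y":0,"z":0,"rx":0,"ry":0,"rz":0,"fingers":-1},{"x":0,"y":0,"z":0,"rx":0,"ry":0,"rz":0,"fingers":-0.35},{"x":0,"y":0,"z":0,"rx":0,"ry":0,"rz":0,"fingers":-0.35},{"x":0,"y":0,"z":0,"rx":0,"ry":0,"rz":0,"fingers":-0.35},{"x":0,"y":0,"z":0,"rx":0,"ry":0,"rz":0,"fingers":-0.35},{"x":0,"y":0,"z":0,"rx":0,"ry":0,"rz":0,"fingers":-0.35},{"x":0,"y":0,"z":0,"rx":0,"ry":0,"rz":0,"fingers":-0.35},{"x":0,"y":0,"z":0,"rx":0,"ry":0,"rz":0,"fingers":-0.35}])

```text
t: 45.32
ee_pos: [0.481, -0.0637, 0.0257]
tcp_rot: [[-0.878, -0.478, -0.001], [-0.478, 0.878, 0.001], [0.001, 0.002, -1.0]]
force: [-0.2, -0.5, 0.7]
width: 0.03
finger_force: 0.0
```

>>> drive_tool(targets=[{"x":0,"y":0,"z":-0.002,"rx":0,"ry":0,"rz":0,"fingers":-0.35},{"x":0,"y":0,"z":-0.002,"rx":0,"ry":0,"rz":0,"fingers":-0.35},{"x":0,"y":0,"z":-0.0015,"rx":0,"ry":0,"rz":0,"fingers":-0.35},{"x":0,"y":0,"z":0,"rx":0,"ry":0,"rz":0,"fingers":-0.35},{"x":0,"y":0,"z":0,"rx":0,"ry":0,"rz":0,"fingers":-0.35},{"x":0,"y":0,"z":0,"rx":0,"ry":0,"rz":0,"fingers":-0.35}])

```text
t: 45.82
ee_pos: [0.481, -0.0636, 0.0202]
tcp_rot: [[-0.878, -0.478, -0.002], [-0.478, 0.878, 0.001], [0.001, 0.002, -1.0]]
force: [0.1, -0.1, -0.6]
width: 0.0299
finger_force: 0.0
```

```bash
python3 -c "
from plan import *
st(4)"
```

```text
46.02 [ 0.481  -0.0637  0.0202] F [0.22 0.05 0.12] w 0.0297 [[-0.878, -0.478, -0.001], [-0.478, 0.878, 0.001], [0.001, 0.002, -1.0]]
```

Disc c is seated in step 1. Regrasp and take it to bay 1.

>>> drive_tool(targets=[{"x":0,"y":0,"z":0.0023,"rx":0,"ry":0,"rz":0,"fingers":-0.35},{"x":0,"y":0,"z":0,"rx":0,"ry":0,"rz":0,"fingers":-1},{"x":0,"y":0,"z":0,"rx":0,"ry":0,"rz":0,"fingers":-1},{"x":0,"y":0,"z":0,"rx":0,"ry":0,"rz":0,"fingers":-1},{"x":0,"y":0,"z":0,"rx":0,"ry":0,"rz":0,"fingers":-1},{"x":0,"y":0,"z":0,"rx":0,"ry":0,"rz":0,"fingers":-1},{"x":0,"y":0,"z":0,"rx":0,"ry":0,"rz":0,"fingers":-1},{"x":0,"y":0,"z":0.015,"rx":0,"ry":0,"rz":0,"fingers":-1},{"x":0,"y":0,"z":0.04,"rx":0,"ry":0,"rz":0,"fingers":-1},{"x":0,"y":0,"z":0.04,"rx":0,"ry":0,"rz":0,"fingers":-1},{"x":0,"y":0,"z":0.04,"rx":0,"ry":0,"rz":0,"fingers":-1}], newtons=30)

```text
t: 46.93
ee_pos: [0.4801, -0.0632, 0.1585]
tcp_rot: [[-0.878, -0.479, -0.003], [-0.479, 0.878, 0.002], [0.002, 0.003, -1.0]]
force: [1.1, -0.1, -0.6]
width: 0.0155
finger_force: 30.0
```

>>> drive_tool(targets=[{"x":0.0213,"y":0.0263,"z":0,"rx":0,"ry":0,"rz":-0.084,"fingers":-1},{"x":0.0213,"y":0.0263,"z":0,"rx":0,"ry":0,"rz":-0.084,"fingers":-1},{"x":0.0213,"y":0.0263,"z":0,"rx":0,"ry":0,"rz":-0.084,"fingers":-1},{"x":0.0213,"y":0.0263,"z":0,"rx":0,"ry":0,"rz":-0.084,"fingers":-1},{"x":0.0213,"y":0.0263,"z":0,"rx":0,"ry":0,"rz":-0.084,"fingers":-1},{"x":0.0213,"y":0.0263,"z":0,"rx":0,"ry":0,"rz":-0.084,"fingers":-1},{"x":0.0213,"y":0.0263,"z":0,"rx":0,"ry":0,"rz":-0.084,"fingers":-1},{"x":0,"y":0,"z":0,"rx":0,"ry":0,"rz":0,"fingers":-1}])

```text
t: 47.6
ee_pos: [0.6319, 0.1289, 0.1583]
tcp_rot: [[-0.996, 0.087, 0.002], [0.087, 0.996, 0.008], [-0.002, 0.008, -1.0]]
force: [-0.9, 0.8, 1.2]
width: 0.0155
finger_force: 30.0
```

>>> drive_tool(targets=[{"x":0.004,"y":0,"z":0,"rx":-0.008,"ry":-0.095,"rz":0,"fingers":-1},{"x":0.004,"y":0,"z":0,"rx":-0.008,"ry":-0.095,"rz":0,"fingers":-1},{"x":0.004,"y":0,"z":0,"rx":-0.008,"ry":-0.095,"rz":0,"fingers":-1},{"x":0.004,"y":0,"z":0,"rx":-0.008,"ry":-0.095,"rz":0,"fingers":-1},{"x":0.004,"y":0,"z":0,"rx":-0.007,"ry":-0.08,"rz":0,"fingers":-1},{"x":0.004,"y":0,"z":0,"rx":-0.007,"ry":-0.08,"rz":0,"fingers":-1},{"x":0.004,"y":0,"z":0,"rx":-0.007,"ry":-0.08,"rz":0,"fingers":-1},{"x":0.004,"y":0,"z":0,"rx":-0.007,"ry":-0.08,"rz":0,"fingers":-1},{"x":0.004,"y":0,"z":0,"rx":-0.007,"ry":-0.08,"rz":0,"fingers":-1},{"x":0.004,"y":0,"z":0,"rx":-0.007,"ry":-0.08,"rz":0,"fingers":-1},{"x":0,"y":0,"z":0,"rx":0,"ry":0,"rz":0,"fingers":-1},{"x":0,"y":0,"z":0,"rx":0,"ry":0,"rz":0,"fingers":-1}])

```text
t: 48.6
ee_pos: [0.6667, 0.1185, 0.1549]
tcp_rot: [[-0.681, 0.09, 0.727], [0.059, 0.996, -0.067], [-0.73, -0.002, -0.683]]
force: [0.3, 0.2, -0.6]
width: 0.016
finger_force: 30.0
```

```bash
python3 goal.py 1 .0145
```

```text
[ 0.66505965  0.01488886 -0.08736945] [ 0.43 -0.41  0.45  0.13  0.01 -0.42] [-2.41  0.1   1.58  0.52]
0.06 [0.715  0.1418 0.1041] d [ 0.0483  0.0233 -0.0508]
0.03 [0.6978 0.1433 0.0795] d [ 0.0312  0.0248 -0.0754]
0.005 [0.6835 0.1445 0.059 ] d [ 0.0169  0.026  -0.0959]
0 [0.6807 0.1448 0.0549] d [ 0.014   0.0263 -0.1   ]
48.7 [0.6687 0.1181 0.1568] F [0.02 0.02 0.06] w 0.0159 [[-0.678, 0.092, 0.729], [0.062, 0.996, -0.068], [-0.733, -0.001, -0.681]]
rotvec to goal [-0.012 -0.137  0.005] joints [ 0.27  0.52 -0.79  2.21  2.01  0.72 -0.63]
F wall 0.18932210779489486 F floor -0.08311090146946226
```

>>> drive_tool(targets=[{"x":0.0114,"y":0.0059,"z":0,"rx":-0.003,"ry":-0.034,"rz":0.001,"fingers":-1},{"x":0.0114,"y":0.0059,"z":0,"rx":-0.003,"ry":-0.034,"rz":0.001,"fingers":-1},{"x":0.0114,"y":0.0059,"z":-0.012,"rx":-0.003,"ry":-0.034,"rz":0.001,"fingers":-1},{"x":0.0114,"y":0.0059,"z":-0.02,"rx":-0.003,"ry":-0.034,"rz":0.001,"fingers":-1},{"x":0,"y":0,"z":-0.02,"rx":0,"ry":0,"rz":0,"fingers":-1},{"x":0,"y":0,"z":0,"rx":0,"ry":0,"rz":0,"fingers":-1},{"x":0,"y":0,"z":0,"rx":0,"ry":0,"rz":0,"fingers":-1},{"x":0,"y":0,"z":0,"rx":0,"ry":0,"rz":0,"fingers":-1}])

```text
t: 49.37
ee_pos: [0.7149, 0.1415, 0.1061]
tcp_rot: [[-0.57, 0.089, 0.817], [0.05, 0.996, -0.073], [-0.82, -0.0, -0.572]]
force: [-0.6, 0.1, 0.4]
width: 0.0159
finger_force: 30.0
```

```bash
python3 goal.py 1 .0145|tail -6
```

```text
0.03 [0.6978 0.1433 0.0795] d [-0.0171  0.0018 -0.0266]
0.005 [0.6835 0.1445 0.059 ] d [-0.0314  0.003  -0.0471]
0 [0.6807 0.1448 0.0549] d [-0.0342  0.0033 -0.0512]
49.47 [0.7152 0.1417 0.1072] F [-0.06  0.36  0.07] w 0.0157 [[-0.568, 0.088, 0.818], [0.05, 0.996, -0.072], [-0.821, -0.0, -0.571]]
rotvec to goal [0.    0.004 0.001] joints [ 0.18  0.77 -0.74  2.17  2.32  0.98 -0.85]
F wall 0.15687612678210466 F floor -0.3215191858076936
```

>>> drive_tool(targets=[{"x":-0.0088,"y":0.0008,"z":-0.013,"rx":0,"ry":0,"rz":0,"fingers":-1},{"x":-0.0088,"y":0.0008,"z":-0.013,"rx":0,"ry":0,"rz":0,"fingers":-1},{"x":-0.006,"y":0.0005,"z":-0.009,"rx":0,"ry":0,"rz":0,"fingers":-1},{"x":-0.004,"y":0.0005,"z":-0.006,"rx":0,"ry":0,"rz":0,"fingers":-1},{"x":-0.003,"y":0.0004,"z":-0.0045,"rx":0,"ry":0,"rz":0,"fingers":-1},{"x":-0.003,"y":0,"z":-0.004,"rx":0,"ry":0,"rz":0,"fingers":-1},{"x":-0.0015,"y":0,"z":-0.0022,"rx":0,"ry":0,"rz":0,"fingers":-1},{"x":0,"y":0,"z":0,"rx":0,"ry":0,"rz":0,"fingers":-1},{"x":0,"y":0,"z":0,"rx":0,"ry":0,"rz":0,"fingers":-1},{"x":0,"y":0,"z":0,"rx":0,"ry":0,"rz":0,"fingers":-1}])

```text
t: 50.3
ee_pos: [0.6814, 0.1452, 0.0559]
tcp_rot: [[-0.565, 0.088, 0.82], [0.05, 0.996, -0.072], [-0.823, 0.0, -0.568]]
force: [1.2, -0.3, 5.3]
width: 0.0159
finger_force: 30.0
```

```bash
python3 goal.py 1 .0145|tail -4
```

```text
0 [0.6807 0.1448 0.0549] d [-0.0007 -0.0004 -0.001 ]
50.4 [0.6814 0.1451 0.0559] F [ 1.14 -0.34  5.34] w 0.0158 [[-0.565, 0.088, 0.82], [0.05, 0.996, -0.072], [-0.823, 0.0, -0.568]]
rotvec to goal [0.    0.007 0.001] joints [ 0.14  0.88 -0.72  2.22  2.42  1.12 -0.95]
F wall -1.8257593214142431 F floor 5.388210695768636
```

Floor contact is 5.4 N, so it is in place. Open only to 23 mm (side walls), retreat, and park.

>>> drive_tool(targets=[{"x":0,"y":0,"z":0,"rx":0,"ry":0,"rz":0,"fingers":-0.5},{"x":0,"y":0,"z":0,"rx":0,"ry":0,"rz":0,"fingers":-0.5},{"x":0,"y":0,"z":0,"rx":0,"ry":0,"rz":0,"fingers":-0.5},{"x":0,"y":0,"z":0,"rx":0,"ry":0,"rz":0,"fingers":-0.5},{"x":0,"y":0,"z":0,"rx":0,"ry":0,"rz":0,"fingers":-0.5},{"x":-0.0122,"y":0.001,"z":0.0086,"rx":0,"ry":0,"rz":0,"fingers":-0.5},{"x":-0.0245,"y":0.002,"z":0.0172,"rx":0,"ry":0,"rz":0,"fingers":-0.5},{"x":-0.0245,"y":0.002,"z":0.0172,"rx":0,"ry":0,"rz":0,"fingers":-0.5},{"x":-0.01,"y":0,"z":0.03,"rx":0,"ry":0.1,"rz":0,"fingers":-0.2},{"x":-0.01,"y":0,"z":0.03,"rx":0,"ry":0.1,"rz":0,"fingers":-0.2},{"x":-0.01,"y":0,"z":0.02,"rx":0,"ry":0.1,"rz":0,"fingers":-0.2},{"x":-0.01,"y":0,"z":0,"rx":0,"ry":0.1,"rz":0,"fingers":-0.2}])

```text
t: 51.4
ee_pos: [0.5885, 0.1427, 0.1567]
tcp_rot: [[-0.793, 0.09, 0.602], [0.042, 0.995, -0.093], [-0.608, -0.048, -0.793]]
force: [0.4, -1.2, -1.3]
width: 0.0359
finger_force: 0.0
```

>>> drive_tool(targets=[{"x":-0.004,"y":-0.015,"z":0,"rx":0.01,"ry":0.1,"rz":0,"fingers":-0.2},{"x":-0.004,"y":-0.025,"z":0,"rx":0.01,"ry":0.1,"rz":0,"fingers":-0.2},{"x":-0.004,"y":-0.03,"z":0,"rx":0.01,"ry":0.1,"rz":0,"fingers":0},{"x":-0.004,"y":-0.035,"z":0,"rx":0.01,"ry":0.1,"rz":0,"fingers":0},{"x":0,"y":-0.04,"z":0,"rx":0.01,"ry":0.1,"rz":0,"fingers":0},{"x":0,"y":-0.04,"z":0,"rx":0.01,"ry":0.1,"rz":0,"fingers":0},{"x":0,"y":0,"z":0,"rx":0,"ry":0,"rz":0,"fingers":0},{"x":0,"y":0,"z":0,"rx":0,"ry":0,"rz":0,"fingers":0}])

```text
t: 52.07
ee_pos: [0.579, -0.011, 0.15]
tcp_rot: [[-0.978, 0.085, 0.192], [0.071, 0.994, -0.08], [-0.197, -0.065, -0.978]]
force: [0.0, 0.6, 0.7]
width: 0.046
finger_force: 0.0
```

```bash
python3 see.py 2>/dev/null
```

```text
52.0667 [ 0.579 -0.011  0.15 ] [ 0.73  0.54 -1.03  1.96  0.8   0.86  0.76] down120 [0.02  0.211 0.601] down75 [ 0.098  0.185 -0.182]
scene [0.6376 0.1257] 163.0 [16.5 27.5] [262.4 243.1]
scene [0.4902 0.0854] 177.0 [19.5 30. ] [277.  208.6]
top [0.4948 0.0877] 164.0 [17.1 25.3] [207.7 179.3]
rack [0.6887 0.1537] 155.0 [17.1 31.3] [182.1 101.5]
rack [ 0.7242 -0.0407] 42.0 [  9.6 102.8] [260.4  88.5]
rack [ 0.6533 -0.1162] 13.0 [23.9 66.4] [290.7 116.5]
expect grip px bay 1 [[182.5 103.6]]
expect grip px bay 2 [[214.3 105.3]]
expect grip px bay 3 [[249.6 107.3]]
expect grip px bay 4 [[288.2 109.6]]
```

>>> drive_tool(targets=[{"x":-0.0167,"y":0.0194,"z":-0.003,"rx":0.0196,"ry":0.037,"rz":-0.03,"fingers":0},{"x":-0.0167,"y":0.0194,"z":-0.006,"rx":0.0196,"ry":0.037,"rz":-0.03,"fingers":0},{"x":-0.0167,"y":0.0194,"z":-0.01,"rx":0.0196,"ry":0.037,"rz":-0.03,"fingers":0},{"x":-0.0167,"y":0.0194,"z":-0.013,"rx":0.0196,"ry":0.037,"rz":-0.03,"fingers":0},{"x":-0.0167,"y":0.0194,"z":-0.013,"rx":0.0196,"ry":0.037,"rz":-0.03,"fingers":0},{"x":0,"y":0,"z":0,"rx":0,"ry":0,"rz":0,"fingers":0},{"x":0,"y":0,"z":0,"rx":0,"ry":0,"rz":0,"fingers":0},{"x":0,"y":0,"z":0,"rx":0,"ry":0,"rz":0,"fingers":0}])

```text
t: 52.83
ee_pos: [0.4944, 0.0913, 0.1059]
tcp_rot: [[-0.976, 0.217, 0.005], [0.217, 0.976, 0.003], [-0.004, 0.004, -1.0]]
force: [-0.3, 0.2, -0.3]
width: 0.046
finger_force: 0.0
```

```bash
python3 -c "
from plan import *
st(4);print(down(77))"
```

```text
53.03 [0.4951 0.09   0.1061] F [0.07 0.   0.26] w 0.046 [[-0.975, 0.22, 0.005], [0.22, 0.975, 0.003], [-0.004, 0.004, -1.0]]
[-0.003  0.005 -0.005]
```

>>> drive_tool(targets=[{"x":0.0004,"y":-0.0036,"z":-0.03,"rx":-0.003,"ry":0.005,"rz":0,"fingers":0},{"x":0,"y":0,"z":-0.03,"rx":0,"ry":0,"rz":0,"fingers":0},{"x":0,"y":0,"z":-0.031,"rx":0,"ry":0,"rz":0,"fingers":0},{"x":0,"y":0,"z":0,"rx":0,"ry":0,"rz":0,"fingers":0},{"x":0,"y":0,"z":0,"rx":0,"ry":0,"rz":0,"fingers":0},{"x":0,"y":0,"z":0,"rx":0,"ry":0,"rz":0,"fingers":-1},{"x":0,"y":0,"z":0,"rx":0,"ry":0,"rz":0,"fingers":-1},{"x":0,"y":0,"z":0,"rx":0,"ry":0,"rz":0,"fingers":-1},{"x":0,"y":0,"z":0,"rx":0,"ry":0,"rz":0,"fingers":-1},{"x":0,"y":0,"z":0,"rx":0,"ry":0,"rz":0,"fingers":-1},{"x":0,"y":0,"z":0,"rx":0,"ry":0,"rz":0,"fingers":-1},{"x":0,"y":0,"z":0,"rx":0,"ry":0,"rz":0,"fingers":-1}], newtons=30)

```text
t: 54.03
ee_pos: [0.4952, 0.0867, 0.0152]
tcp_rot: [[-0.976, 0.22, -0.001], [0.22, 0.976, -0.0], [0.001, -0.0, -1.0]]
force: [-1.9, -0.9, 5.1]
width: 0.0157
finger_force: 29.9
```

>>> drive_tool(targets=[{"x":0,"y":0,"z":0,"rx":0,"ry":0,"rz":0,"fingers":-1},{"x":0,"y":0,"z":0.035,"rx":0,"ry":0,"rz":0,"fingers":-1},{"x":0,"y":0,"z":0.035,"rx":0,"ry":0,"rz":0,"fingers":-1},{"x":-0.0036,"y":-0.0373,"z":0,"rx":0,"ry":0,"rz":0,"fingers":-1},{"x":-0.0036,"y":-0.0373,"z":0,"rx":0,"ry":0,"rz":0,"fingers":-1},{"x":-0.0036,"y":-0.0373,"z":0,"rx":0,"ry":0,"rz":0,"fingers":-1},{"x":-0.0036,"y":-0.0373,"z":0,"rx":0,"ry":0,"rz":0,"fingers":-1},{"x":0,"y":0,"z":-0.03,"rx":0,"ry":0,"rz":0,"fingers":-1},{"x":0,"y":0,"z":-0.015,"rx":0,"ry":0,"rz":0,"fingers":-1},{"x":0,"y":0,"z":0,"rx":0,"ry":0,"rz":0,"fingers":-1},{"x":0,"y":0,"z":0,"rx":0,"ry":0,"rz":0,"fingers":-1},{"x":0,"y":0,"z":0,"rx":0,"ry":0,"rz":0,"fingers":-1}])

```text
t: 55.03
ee_pos: [0.4811, -0.0611, 0.0404]
tcp_rot: [[-0.976, 0.218, -0.001], [0.218, 0.976, 0.001], [0.001, 0.001, -1.0]]
force: [-0.3, 0.1, -1.4]
width: 0.0159
finger_force: 29.9
```

```bash
python3 -c "
from plan import *
st(5)"
```

```text
55.28 [ 0.4812 -0.0617  0.0404] F [-0.02 -0.44 -1.5 ] w 0.0158 [[-0.976, 0.218, -0.0], [0.218, 0.976, 0.0], [0.0, 0.0, -1.0]]
```

>>> drive_tool(targets=[{"x":0,"y":-0.001,"z":-0.005,"rx":0,"ry":0,"rz":0,"fingers":-1},{"x":0,"y":0,"z":-0.003,"rx":0,"ry":0,"rz":0,"fingers":-1},{"x":0,"y":0,"z":-0.0021,"rx":0,"ry":0,"rz":0,"fingers":-1},{"x":0,"y":0,"z":0,"rx":0,"ry":0,"rz":0,"fingers":-1},{"x":0,"y":0,"z":0,"rx":0,"ry":0,"rz":0,"fingers":-1},{"x":0,"y":0,"z":0,"rx":0,"ry":0,"rz":0,"fingers":-1},{"x":0,"y":0,"z":0,"rx":0,"ry":0,"rz":0,"fingers":-1}])

```text
t: 55.87
ee_pos: [0.4808, -0.0636, 0.0308]
tcp_rot: [[-0.975, 0.22, -0.001], [0.22, 0.975, -0.001], [0.001, -0.002, -1.0]]
force: [-4.7, -0.9, 17.7]
width: 0.0158
finger_force: 30.0
```

```bash
python3 -c "
from plan import *
st(4)"
```

```text
56.07 [ 0.4808 -0.0636  0.0308] F [-5.23 -1.04 17.67] w 0.0158 [[-0.975, 0.22, -0.001], [0.22, 0.975, -0.001], [0.001, -0.002, -1.0]]
```

Well 1 is firmly tried. Next is well 2.

>>> drive_tool(targets=[{"x":0,"y":0,"z":0.015,"rx":0,"ry":0,"rz":0,"fingers":-1},{"x":-0.0065,"y":-0.0358,"z":0,"rx":0,"ry":0,"rz":0,"fingers":-1},{"x":-0.0065,"y":-0.0358,"z":0,"rx":0,"ry":0,"rz":0,"fingers":-1},{"x":0,"y":0,"z":0,"rx":0,"ry":0,"rz":0,"fingers":-1},{"x":0,"y":0,"z":0,"rx":0,"ry":0,"rz":0,"fingers":-1},{"x":0,"y":0,"z":-0.008,"rx":0,"ry":0,"rz":0,"fingers":-1},{"x":0,"y":0,"z":-0.004,"rx":0,"ry":0,"rz":0,"fingers":-1},{"x":0,"y":0,"z":-0.0022,"rx":0,"ry":0,"rz":0,"fingers":-1},{"x":0,"y":0,"z":0,"rx":0,"ry":0,"rz":0,"fingers":-1},{"x":0,"y":0,"z":0,"rx":0,"ry":0,"rz":0,"fingers":-1},{"x":0,"y":0,"z":0,"rx":0,"ry":0,"rz":0,"fingers":-1},{"x":0,"y":0,"z":0,"rx":0,"ry":0,"rz":0,"fingers":-1}])

```text
t: 57.07
ee_pos: [0.4673, -0.1337, 0.0308]
tcp_rot: [[-0.976, 0.217, -0.003], [0.217, 0.976, -0.0], [0.003, -0.001, -1.0]]
force: [-4.5, -0.3, 11.6]
width: 0.0159
finger_force: 30.0
```

```bash
python3 -c "
from plan import *
st(4)"
```

```text
57.27 [ 0.4672 -0.1336  0.0308] F [-4.44 -0.04 11.59] w 0.0159 [[-0.976, 0.217, -0.003], [0.217, 0.976, -0.0], [0.003, -0.001, -1.0]]
```

>>> drive_tool(targets=[{"x":0,"y":0,"z":0.012,"rx":0,"ry":0,"rz":0,"fingers":-1},{"x":-0.0046,"y":-0.0268,"z":0,"rx":0,"ry":0,"rz":0,"fingers":-1},{"x":-0.0046,"y":-0.0268,"z":0,"rx":0,"ry":0,"rz":0,"fingers":-1},{"x":-0.0046,"y":-0.0268,"z":0,"rx":0,"ry":0,"rz":0,"fingers":-1},{"x":0,"y":0,"z":0,"rx":0,"ry":0,"rz":0,"fingers":-1},{"x":0,"y":0,"z":0,"rx":0,"ry":0,"rz":0,"fingers":-1},{"x":0,"y":0,"z":0,"rx":0,"ry":0,"rz":0,"fingers":-1},{"x":0,"y":0,"z":0,"rx":0,"ry":0,"rz":0,"fingers":-1}])

```text
t: 57.93
ee_pos: [0.4541, -0.2134, 0.0425]
tcp_rot: [[-0.976, 0.217, -0.001], [0.217, 0.976, 0.002], [0.002, 0.001, -1.0]]
force: [-0.9, 0.9, -1.9]
width: 0.0155
finger_force: 30.0
```

```bash
python3 -c "
from plan import *
st(4)"
```

```text
58.13 [ 0.454  -0.2142  0.0424] F [-0.14 -0.03 -1.59] w 0.0156 [[-0.976, 0.218, -0.002], [0.218, 0.976, 0.001], [0.002, 0.001, -1.0]]
```

>>> drive_tool(targets=[{"x":0,"y":0.0007,"z":-0.006,"rx":0,"ry":0,"rz":0,"fingers":-1},{"x":0,"y":0,"z":-0.004,"rx":0,"ry":0,"rz":0,"fingers":-1},{"x":0,"y":0,"z":-0.002,"rx":0,"ry":0,"rz":0,"fingers":-1},{"x":0,"y":0,"z":-0.001,"rx":0,"ry":0,"rz":0,"fingers":-1},{"x":0,"y":0,"z":0,"rx":0,"ry":0,"rz":0,"fingers":-1},{"x":0,"y":0,"z":0,"rx":0,"ry":0,"rz":0,"fingers":-1},{"x":0,"y":0,"z":0,"rx":0,"ry":0,"rz":0,"fingers":-1}])

```text
t: 58.72
ee_pos: [0.4538, -0.2146, 0.0294]
tcp_rot: [[-0.976, 0.22, -0.001], [0.22, 0.976, 0.001], [0.002, 0.0, -1.0]]
force: [1.3, -0.9, -1.7]
width: 0.0162
finger_force: 30.0
```

```bash
python3 -c "
from plan import *
st(4)"
```

```text
58.92 [ 0.4538 -0.2147  0.0295] F [-0.   -0.05 -1.79] w 0.0156 [[-0.976, 0.22, -0.001], [0.22, 0.976, 0.0], [0.002, 0.0, -1.0]]
```

Entering free. Lower, release, probe.

>>> drive_tool(targets=[{"x":0,"y":0,"z":-0.0015,"rx":0,"ry":0,"rz":0,"fingers":-1},{"x":0,"y":0,"z":-0.0015,"rx":0,"ry":0,"rz":0,"fingers":-1},{"x":0,"y":0,"z":-0.0005,"rx":0,"ry":0,"rz":0,"fingers":-1},{"x":0,"y":0,"z":0,"rx":0,"ry":0,"rz":0,"fingers":-1},{"x":0,"y":0,"z":0,"rx":0,"ry":0,"rz":0,"fingers":-0.35},{"x":0,"y":0,"z":0,"rx":0,"ry":0,"rz":0,"fingers":-0.35},{"x":0,"y":0,"z":0,"rx":0,"ry":0,"rz":0,"fingers":-0.35},{"x":0,"y":0,"z":0,"rx":0,"ry":0,"rz":0,"fingers":-0.35},{"x":0,"y":0,"z":0,"rx":0,"ry":0,"rz":0,"fingers":-0.35},{"x":0,"y":0,"z":0,"rx":0,"ry":0,"rz":0,"fingers":-0.35},{"x":0,"y":0,"z":0,"rx":0,"ry":0,"rz":0,"fingers":-0.35}])

```text
t: 59.83
ee_pos: [0.4537, -0.2146, 0.0259]
tcp_rot: [[-0.976, 0.22, -0.002], [0.22, 0.976, 0.001], [0.002, 0.0, -1.0]]
force: [0.9, 0.6, 0.2]
width: 0.0296
finger_force: 0.0
```

>>> drive_tool(targets=[{"x":0,"y":0,"z":-0.002,"rx":0,"ry":0,"rz":0,"fingers":-0.35},{"x":0,"y":0,"z":-0.002,"rx":0,"ry":0,"rz":0,"fingers":-0.35},{"x":0,"y":0,"z":-0.0015,"rx":0,"ry":0,"rz":0,"fingers":-0.35},{"x":0,"y":0,"z":0,"rx":0,"ry":0,"rz":0,"fingers":-0.35},{"x":0,"y":0,"z":0,"rx":0,"ry":0,"rz":0,"fingers":-0.35},{"x":0,"y":0,"z":0,"rx":0,"ry":0,"rz":0,"fingers":-0.35}])

```text
t: 60.33
ee_pos: [0.4537, -0.2145, 0.0203]
tcp_rot: [[-0.976, 0.22, -0.002], [0.22, 0.976, 0.001], [0.002, 0.0, -1.0]]
force: [-0.4, -0.2, -0.2]
width: 0.0299
finger_force: 0.0
```

```bash
python3 -c "
from plan import *
st(4)"
```

```text
60.53 [ 0.4538 -0.2146  0.0205] F [-0.21 -0.02  0.11] w 0.0298 [[-0.976, 0.22, -0.001], [0.22, 0.976, 0.0], [0.002, 0.0, -1.0]]
```

>>> drive_tool(targets=[{"x":0,"y":0,"z":0.002,"rx":0,"ry":0,"rz":0,"fingers":-0.35},{"x":0,"y":0,"z":0,"rx":0,"ry":0,"rz":0,"fingers":-1},{"x":0,"y":0,"z":0,"rx":0,"ry":0,"rz":0,"fingers":-1},{"x":0,"y":0,"z":0,"rx":0,"ry":0,"rz":0,"fingers":-1},{"x":0,"y":0,"z":0,"rx":0,"ry":0,"rz":0,"fingers":-1},{"x":0,"y":0,"z":0,"rx":0,"ry":0,"rz":0,"fingers":-1},{"x":0,"y":0,"z":0,"rx":0,"ry":0,"rz":0,"fingers":-1},{"x":0,"y":0,"z":0.015,"rx":0,"ry":0,"rz":0,"fingers":-1},{"x":0,"y":0,"z":0.04,"rx":0,"ry":0,"rz":0,"fingers":-1},{"x":0,"y":0,"z":0.04,"rx":0,"ry":0,"rz":0,"fingers":-1},{"x":0,"y":0,"z":0.04,"rx":0,"ry":0,"rz":0,"fingers":-1}], newtons=30)

```text
t: 61.45
ee_pos: [0.4528, -0.2138, 0.1581]
tcp_rot: [[-0.976, 0.219, -0.004], [0.219, 0.976, 0.002], [0.004, 0.002, -1.0]]
force: [0.8, -1.7, -1.0]
width: 0.0157
finger_force: 30.0
```

>>> drive_tool(targets=[{"x":0.0237,"y":0.0264,"z":0,"rx":0,"ry":0,"rz":0.019,"fingers":-1},{"x":0.0237,"y":0.0264,"z":0,"rx":0,"ry":0,"rz":0.019,"fingers":-1},{"x":0.0237,"y":0.0264,"z":0,"rx":0,"ry":0,"rz":0.019,"fingers":-1},{"x":0.0237,"y":0.0264,"z":0,"rx":0,"ry":0,"rz":0.019,"fingers":-1},{"x":0.0237,"y":0.0264,"z":0,"rx":0,"ry":0,"rz":0.019,"fingers":-1},{"x":0.0237,"y":0.0264,"z":0,"rx":0,"ry":0,"rz":0.019,"fingers":-1},{"x":0.0237,"y":0.0264,"z":0,"rx":0,"ry":0,"rz":0.019,"fingers":-1},{"x":0,"y":0,"z":0,"rx":0,"ry":0,"rz":0,"fingers":-1}])

```text
t: 62.12
ee_pos: [0.6228, -0.0207, 0.158]
tcp_rot: [[-0.997, 0.079, 0.002], [0.079, 0.997, 0.007], [-0.002, 0.007, -1.0]]
force: [0.4, 0.8, -1.0]
width: 0.0161
finger_force: 30.0
```

>>> drive_tool(targets=[{"x":0.004,"y":0,"z":0,"rx":-0.008,"ry":-0.095,"rz":0,"fingers":-1},{"x":0.004,"y":0,"z":0,"rx":-0.008,"ry":-0.095,"rz":0,"fingers":-1},{"x":0.004,"y":0,"z":0,"rx":-0.008,"ry":-0.095,"rz":0,"fingers":-1},{"x":0.004,"y":0,"z":0,"rx":-0.008,"ry":-0.095,"rz":0,"fingers":-1},{"x":0.004,"y":0,"z":0,"rx":-0.007,"ry":-0.08,"rz":0,"fingers":-1},{"x":0.004,"y":0,"z":0,"rx":-0.007,"ry":-0.08,"rz":0,"fingers":-1},{"x":0.004,"y":0,"z":0,"rx":-0.007,"ry":-0.08,"rz":0,"fingers":-1},{"x":0.004,"y":0,"z":0,"rx":-0.007,"ry":-0.08,"rz":0,"fingers":-1},{"x":0.004,"y":0,"z":0,"rx":-0.007,"ry":-0.08,"rz":0,"fingers":-1},{"x":0.004,"y":0,"z":0,"rx":-0.007,"ry":-0.08,"rz":0,"fingers":-1},{"x":0,"y":0,"z":0,"rx":0,"ry":0,"rz":0,"fingers":-1},{"x":0,"y":0,"z":0,"rx":0,"ry":0,"rz":0,"fingers":-1}])

```text
t: 63.12
ee_pos: [0.6518, -0.0397, 0.1548]
tcp_rot: [[-0.766, 0.105, 0.634], [0.068, 0.994, -0.083], [-0.639, -0.021, -0.769]]
force: [-1.3, 0.4, -1.4]
width: 0.0158
finger_force: 30.0
```

```bash
python3 goal.py 3 .0145|tail -7
```

```text
0.06 [ 0.7056 -0.018   0.1106] d [ 0.0538  0.0217 -0.0442]
0.03 [ 0.6884 -0.0165  0.0861] d [ 0.0366  0.0232 -0.0688]
0.005 [ 0.6742 -0.0153  0.0656] d [ 0.0223  0.0245 -0.0892]
0 [ 0.6713 -0.015   0.0615] d [ 0.0195  0.0247 -0.0933]
63.22 [ 0.6531 -0.04    0.1559] F [-1.08  0.28 -1.31] w 0.0162 [[-0.765, 0.107, 0.635], [0.07, 0.994, -0.084], [-0.64, -0.02, -0.768]]
rotvec to goal [-0.006 -0.265  0.022] joints [ 0.58  0.41 -0.71  2.21  1.88  0.36 -0.3 ]
F wall -0.3126957842010373 F floor -1.7123839743767568
```

>>> drive_tool(targets=[{"x":0.0103,"y":0.0044,"z":0,"rx":-0.001,"ry":-0.053,"rz":0.0045,"fingers":-1},{"x":0.0103,"y":0.0044,"z":0,"rx":-0.001,"ry":-0.053,"rz":0.0045,"fingers":-1},{"x":0.0103,"y":0.0044,"z":0,"rx":-0.001,"ry":-0.053,"rz":0.0045,"fingers":-1},{"x":0.0103,"y":0.0044,"z":-0.006,"rx":-0.001,"ry":-0.053,"rz":0.0045,"fingers":-1},{"x":0.0103,"y":0.0044,"z":-0.018,"rx":-0.001,"ry":-0.053,"rz":0.0045,"fingers":-1},{"x":0,"y":0,"z":-0.019,"rx":0,"ry":0,"rz":0,"fingers":-1},{"x":0,"y":0,"z":0,"rx":0,"ry":0,"rz":0,"fingers":-1},{"x":0,"y":0,"z":0,"rx":0,"ry":0,"rz":0,"fingers":-1},{"x":0,"y":0,"z":0,"rx":0,"ry":0,"rz":0,"fingers":-1}])

```text
t: 63.97
ee_pos: [0.7049, -0.0187, 0.1139]
tcp_rot: [[-0.572, 0.088, 0.815], [0.05, 0.996, -0.073], [-0.819, -0.001, -0.574]]
force: [-1.0, 0.4, -0.5]
width: 0.0157
finger_force: 30.0
```

```bash
python3 goal.py 3 .0145|tail -7
```

```text
0.06 [ 0.7056 -0.018   0.1106] d [ 0.0007  0.0007 -0.0033]
0.03 [ 0.6884 -0.0165  0.0861] d [-0.0165  0.0022 -0.0278]
0.005 [ 0.6742 -0.0153  0.0656] d [-0.0308  0.0035 -0.0483]
0 [ 0.6713 -0.015   0.0615] d [-0.0336  0.0037 -0.0524]
64.07 [ 0.7053 -0.0186  0.1152] F [ 0.29  0.09 -0.65] w 0.0156 [[-0.57, 0.087, 0.817], [0.049, 0.996, -0.073], [-0.82, -0.002, -0.573]]
rotvec to goal [0.002 0.001 0.   ] joints [ 0.64  0.76 -0.85  2.26  2.59  0.84 -0.78]
F wall 0.6108102642862455 F floor -0.1619136573371238
```

>>> drive_tool(targets=[{"x":-0.0088,"y":0.001,"z":-0.0135,"rx":0,"ry":0,"rz":0,"fingers":-1},{"x":-0.0088,"y":0.001,"z":-0.0135,"rx":0,"ry":0,"rz":0,"fingers":-1},{"x":-0.006,"y":0.0008,"z":-0.009,"rx":0,"ry":0,"rz":0,"fingers":-1},{"x":-0.004,"y":0.0005,"z":-0.006,"rx":0,"ry":0,"rz":0,"fingers":-1},{"x":-0.003,"y":0.0003,"z":-0.0045,"rx":0,"ry":0,"rz":0,"fingers":-1},{"x":-0.0028,"y":0,"z":-0.0042,"rx":0,"ry":0,"rz":0,"fingers":-1},{"x":-0.0014,"y":0,"z":-0.0022,"rx":0,"ry":0,"rz":0,"fingers":-1},{"x":0,"y":0,"z":0,"rx":0,"ry":0,"rz":0,"fingers":-1},{"x":0,"y":0,"z":0,"rx":0,"ry":0,"rz":0,"fingers":-1},{"x":0,"y":0,"z":0,"rx":0,"ry":0,"rz":0,"fingers":-1}])

```text
t: 64.9
ee_pos: [0.6716, -0.0149, 0.0624]
tcp_rot: [[-0.568, 0.087, 0.818], [0.049, 0.996, -0.072], [-0.821, -0.001, -0.57]]
force: [1.8, -0.2, 5.3]
width: 0.0158
finger_force: 30.0
```

```bash
python3 goal.py 3 .0145|tail -4
```

```text
0 [ 0.6713 -0.015   0.0615] d [-0.0003 -0.0001 -0.0009]
65.0 [ 0.6716 -0.0148  0.0624] F [0.89 0.45 5.12] w 0.0159 [[-0.568, 0.087, 0.818], [0.049, 0.996, -0.072], [-0.821, -0.001, -0.57]]
rotvec to goal [0.001 0.004 0.   ] joints [ 0.62  0.9  -0.81  2.32  2.71  1.01 -0.83]
F wall -2.2342181164414034 F floor 4.37989607851259
```

Seated on the floor of bay 3. Release, retreat, clear the view, and check.

>>> drive_tool(targets=[{"x":0,"y":0,"z":0,"rx":0,"ry":0,"rz":0,"fingers":-0.4},{"x":0,"y":0,"z":0,"rx":0,"ry":0,"rz":0,"fingers":-0.35},{"x":0,"y":0,"z":0,"rx":0,"ry":0,"rz":0,"fingers":-0.35},{"x":0,"y":0,"z":0,"rx":0,"ry":0,"rz":0,"fingers":-0.35},{"x":0,"y":0,"z":0,"rx":0,"ry":0,"rz":0,"fingers":-0.35},{"x":-0.0122,"y":0.001,"z":0.0086,"rx":0,"ry":0,"rz":0,"fingers":-0.35},{"x":-0.0245,"y":0.002,"z":0.0172,"rx":0,"ry":0,"rz":0,"fingers":-0.35},{"x":-0.0245,"y":0.002,"z":0.0172,"rx":0,"ry":0,"rz":0,"fingers":-0.35},{"x":-0.01,"y":0,"z":0.03,"rx":0,"ry":0.1,"rz":0,"fingers":-0.35},{"x":-0.02,"y":0,"z":0.03,"rx":0,"ry":0.1,"rz":0,"fingers":-0.35},{"x":-0.02,"y":0,"z":0.02,"rx":0,"ry":0.1,"rz":0,"fingers":-0.35},{"x":-0.02,"y":0,"z":0,"rx":0,"ry":0.1,"rz":0,"fingers":-0.35}])

```text
t: 66.0
ee_pos: [0.5751, -0.0042, 0.1215]
tcp_rot: [[-0.803, 0.062, 0.593], [0.03, 0.997, -0.064], [-0.595, -0.033, -0.803]]
force: [0.2, -0.8, -0.4]
width: 0.03
finger_force: 0.0
```

>>> drive_tool(targets=[{"x":-0.02,"y":0,"z":0,"rx":0.01,"ry":0.1,"rz":0,"fingers":-0.35},{"x":-0.02,"y":0,"z":0,"rx":0.01,"ry":0.1,"rz":0,"fingers":-0.35},{"x":-0.02,"y":0,"z":0,"rx":0.01,"ry":0.1,"rz":0,"fingers":-0.35},{"x":-0.02,"y":0,"z":0,"rx":0.01,"ry":0.1,"rz":0,"fingers":-0.35},{"x":-0.02,"y":0,"z":0,"rx":0,"ry":0.05,"rz":0,"fingers":-0.35},{"x":-0.02,"y":0,"z":0,"rx":0,"ry":0,"rz":0,"fingers":-0.35},{"x":0,"y":0,"z":0,"rx":0,"ry":0,"rz":0,"fingers":-0.35},{"x":0,"y":0,"z":0,"rx":0,"ry":0,"rz":0,"fingers":-0.35}])

```text
t: 66.67
ee_pos: [0.4842, -0.0167, 0.1233]
tcp_rot: [[-0.942, 0.055, 0.33], [0.031, 0.996, -0.078], [-0.333, -0.063, -0.941]]
force: [0.0, 0.1, -0.5]
width: 0.0298
finger_force: 0.0
```

```bash
python3 see.py 2>/dev/null | tail -12; python3 - <<'E'
from h import *
t=cam("top");s=cam("scene");o=ctrl.get_obs();print(o["ee_pos"],o["force"])
a=proj(t,[.67,.02,.05])[0].astype(int);b=proj(s,[.67,.02,.05])[0].astype(int)
f=lambda i,u,v:cv2.resize(i[v-45:v+45,u-75:u+75],(800,480),interpolation=cv2.INTER_CUBIC)[90:390]
save("final.png",np.vstack([f(t["img"],*a),f(s["img"],*b)]))
E
```

```text
66.6667 [ 0.4842 -0.0167  0.1233] [ 0.96  0.41 -1.2   2.31  1.06  0.59  0.49] down120 [-0.018  0.35   0.562] down75 [ 0.116  0.327 -0.215]
scene [0.6375 0.1257] 164.0 [17.1 27.4] [262.5 243.1]
top [0.4468 0.0264] 35.0 [28.6 40.8] [232.7 198.9]
rack [0.685 0.153] 172.0 [18.3 35.8] [182.3 102.9]
rack [0.6808 0.0743] 173.0 [17.2 36.5] [214.1 104.9]
rack [ 0.6758 -0.0136] 175.0 [15.9 38.2] [249.5 107.2]
rack [ 0.67   -0.1124] 176.0 [17.1 37.5] [289.1 109.9]
expect grip px bay 1 [[182.5 103.6]]
expect grip px bay 2 [[214.3 105.3]]
expect grip px bay 3 [[249.6 107.3]]
expect grip px bay 4 [[288.2 109.6]]
[ 0.4859131  -0.01615937  0.12375375] [-0.98915288  0.23007432  0.47821147]
```

View pics/final.png

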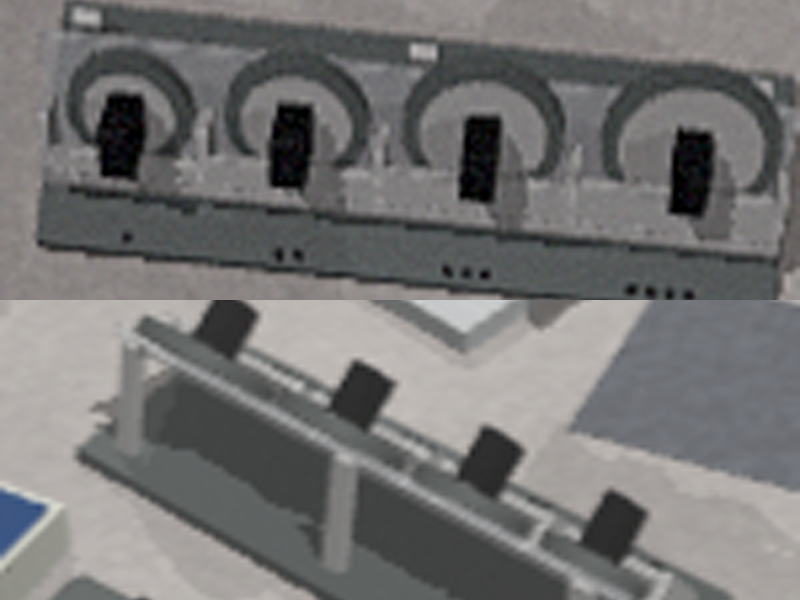

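All four discs stand in bays 1 to 4, leaning on the back wall with grips towards the robot. The grips are within about 1 px of the expected positions.

```bash
python3 -c "
from cell import ctrl
print(ctrl.hand_in())"
```

```text
the job is handed in; nothing more can be done
None
```

The job is handed in: the four discs were sized and stand in their bays (a in 4, b in 2, c in 1, d in 3), though disc a first caught in step 4 and had to be re-seated; the verdict was not shown.

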